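Draw a glazed sample tile out of the drying rack and load the carrier

TASK

Press down on the bare front end of the glazed tile and drag it forward in the rack's slot until it meets the steel lip, where its sides come free and it can be lifted out. Lay it flat on the cork mat and let go, so that you can take it again by its ends and lower it, without dropping it, lengthwise between the walls of the blue carrier, flat on the black rest and centred. Leave the slabs, the glaze cup and the brush where they are, and never tip the tile up steeply.

Things in the scene. Friction and masses are not known exactly. Their poses are not given: they have to be found in the camera images.
- tile_center (a point): Centre (half-way up) of the loose flat tile, 70 mm long (its x), 56 mm wide (its y), 10 mm thick (its z, up), about 0.11 kg: clay with a dark brown glazed top and two paler stripes across. At the start its x lies along the rack's x within 2 degrees. Can be held across its width or its length. Slides easily on the rack; fingertips grip it better.
- rack: Fixed wooden rack, clear roof, 140 mm long, 90 wide, 85 high. Origin on the bench below the front edge of its roof, on its middle line; -x points out of the slot's mouth (front, roughly to the robot), z up. Deck top at z = 55 mm. Roof over x = 0 to 60 mm, underside z = 77, top z = 85. At the start the tile's centre is at x = 1 to 9 mm, so 26 to 34 mm of it lie bare ahead of the roof.
- rack_rails (a point): Point on the deck top at the front end of the rack's two side rails (rack x = -36 mm, z = 55 mm). From here back to the roof a rail stands on each side, inner faces at y = +-30.5 mm, 6 mm thick, tops at z = 70 mm: no finger fits beside the tile there. From here forward only a tongue 28 mm wide carries the tile, so its sides are free; beside the tongue is empty space down to z = 6 mm.
- rack_lip (a point): Middle of the foot of the steel lip on the end of the tongue: its inner face on the deck, rack x = -72 mm, z = 55 mm. The lip is 28 mm wide, 5 mm thick, 4 mm high above the deck. A tile against it has its centre at rack x = -37 mm, and its rear end 2 mm ahead of the roof. The leg under the tongue is 20 mm wide.
- mat: Fixed square cork mat, 130 x 130 mm, 4 mm thick. Origin at the centre of its underside, on the bench.
- tray: Fixed blue carrier, 110 mm long (its x), 84 wide (its y). Origin: centre of its underside, on the bench, z up. Two walls along x, 100 mm long, 5 thick, inner faces at y = +-32 mm, tops at z = 45 mm. Black rest in the middle, 56 mm long in x, top at z = 14 mm; open at both ends, so only fingers at the tile's ends fit between the walls. Loaded tile: along x either way, centre at z = 19 mm.
- slabs: Bystander: loose pile of thin dark slabs, 60 x 75 x 28 mm, origin at the centre of its underside. Leave alone.
- glaze_cup: Bystander: loose white cup, 56 mm across, 48 mm high, origin at the centre of its underside. Leave alone.
- brush: Bystander: loose brush, 130 mm long, lying along its x. Leave alone.
There are look-alikes about, which are no part of the job. Leave any green or white look-alike of the part that bears tile_center alone. There is more than one size of the rack; the one meant has the size given above.

How it is judged:
By the outcome, as a careful person would: the job done as asked, in the order asked, and still so for the second after the job is handed in, with the robot touching nothing.
It also fails if it takes over 72 s, if anything falls off the work surface, if the arm or the gripper's body presses on something with over 40 N, if the wrist force passes 120 N, or if a joint passes its speed limit or range.

ROBOT

A 6-joint arm with a two-finger parallel gripper is mounted at the origin on the work surface. World frame = base frame: x ahead of the robot, y to its left, z up, the work surface at z = 0. Lengths are in m, angles in rad, forces in N, time in s.
With the tool pointing down it reaches from about 0.25 to 0.775 m from the base axis. Payload 4 kg.
Tool frame: the origin (TCP) lies between the finger pads; the fingertips stand 11 mm ahead of it and the grasp point (between the pads) lies 8 mm behind it; z points along the fingers, y is the direction in which the jaws open and shut (so a half turn about z gives the same grasp; the last joint's range is limited). The gripper opens to 94 mm and grips with 3 to 60 N. Pads are 16 mm wide; open, the fingers measure 119 mm over their backs; the gripper's body (75 mm by 177 mm) begins 78 mm behind the grasp point.
Start: joints at [-1.215, 0.087, 1.371, -0, 1.684, -0.103], TCP at [0.244, -0.493, 0.196] pointing down, gripper open.
Joint ranges: [-3.1, 3.1], [-0.76, 2.03], [0.27, 2.55], [-1.08, 4.22], [0.17, 2.65], [-2.57, 2.57]. Speed limits (rad/s): [2.79, 2.79, 3.14, 3.14, 3.14, 3.14].

INTERFACE

Orientations are given as [roll, pitch, yaw] about the fixed x, y, z axes, in that order (R = Rz(yaw) Ry(pitch) Rx(roll)).
In Python, from bench import get_obs, cams, ticket gives the robot as it stands. The module is installed in compiled form; this text tells all that it offers.
- The arm moves only by the shell command python3 -m crank 'ROWS'. ROWS is JSON, a list of rows, each an object of numbers: "tx", "ty", "tz": the shift along the tool's x, y, z in cm; "twist": the turn about the tool's z in degrees; "grip": the opening, from 0 (shut) to 1 (fully open). In form: [{"tx": .., "ty": .., "tz": .., "twist": .., "grip": ..}, ...]. A call has 1 to 12 rows; each row shifts and turns the commanded pose from where the row before left it, along the tool's axes as they then stand; what a row does not reach is not made up. A row lasts 1/8 s, in which the tool goes at most 62.5 mm and 10.7 degrees, less where a joint would pass 70% of its speed; a pose out of reach is approached as far as the arm can. A call is refused whole if a number of a shift passes 6.25 or a number of a turn 10.7, either way. A call with a gripper value outside its range is refused whole. The fingers move at their own pace and stop on an object; the grip force is fixed at half the most. Time passes only in rows, so rows that do not move let the fingers close. It gives the time, the measured TCP pose, the force and the opening at its end, in the units of the state.
- get_obs(): the state, without advancing time (a new reading comes with each control period).
- cams.snapshot(name): name is "scene" or "top"; returns a dict with "frame" (480x640x3 uint8, red, green, blue), "intrinsics" (3x3 intrinsics, pixels), "R" (3x3) and "t" (3): a world point X has camera coordinates R X + t. Camera axes: x right, y down, z forward; pixel columns grow to the right and rows downward; lengths in m; the calibration is good to about 2 mm. A picture is of the moment at which its call begins. There is no depth.
- ticket.close_job(): hands the job in, once; it reports no verdict.
Trained networks look in a picture, given as the dict that the camera call returned (one of the last four; its "shot" number tells which), for a name from the list of things; names that differ only in an ending like _2 or _b are one class to them, and where a whole thing is asked for, a point or a joint stands for the part that bears it (a point fixed in the world has none). Each returns a list of dicts, best first, with "conf" (0 to 1); they miss things now and then, are a little off and sometimes report something else, mostly with a low value. They report only what shows in the picture. A call takes as long as a camera call. They do not tell look-alikes from the thing itself.
- cams.outline_of(picture, query): "region" (480x640 bool, what is visible of it) and "centre" ([column, row] in pixels, amid what is visible of it).
The state is a dict: "time": time; "joint_positions": joint angles; "qvel": joint speeds; "joint_torque": joint torques, N m; "tool_pos": TCP position; "ee_rot": TCP orientation; "wrist_force": force on the tool from outside, world axes, zero at the start; "wrist_torque": the same for the moment, N m; "width": finger opening in m.
Only numpy, scipy, OpenCV 4.12 (cv2) and the standard library are available. Lean on these libraries where they do the work, as an engineer would, in place of code of your own. Each camera call takes 0.05 s, during which the arm holds its last target.

## Working session

There is one attempt and no reset: what is moved stays moved. The work goes in short steps, Python scripts to look and compute and a shell command to move; the robot and the scene stay as the last step left them, time stands still between calls to the robot, and variables do not carry over. Pictures are saved under pics/ and viewed, and the job is handed in when it is done.

```bash
mkdir -p pics
cat > h.py <<'E'
import numpy as np, cv2
from bench import get_obs, cams, ticket
def snap(n,f):
    p=cams.snapshot(n); cv2.imwrite('pics/'+f,cv2.cvtColor(p['frame'],cv2.COLOR_RGB2BGR)); np.savez('pics/'+f+'.npz',K=p['intrinsics'],R=p['R'],t=p['t'],f=p['frame']); return p
def ray(p,uv):
    K,R,t=[np.array(p[k]) for k in(('intrinsics','R','t') if 'intrinsics' in p else ('K','R','t'))]
    d=R.T@np.linalg.inv(K)@np.array([uv[0],uv[1],1.]); return -R.T@t,d
def atz(p,uv,z):
    c,d=ray(p,uv); return c+d*(z-c[2])/d[2]
def tri(p,a,q,b):
    c1,d1=ray(p,a);c2,d2=ray(q,b);d1/=np.linalg.norm(d1);d2/=np.linalg.norm(d2)
    s=np.linalg.lstsq(np.c_[d1,-d2],c2-c1,rcond=None)[0]
    A=c1+s[0]*d1;B=c2+s[1]*d2; return (A+B)/2,np.linalg.norm(A-B)
def proj(p,X):
    K,R,t=[np.array(p[k]) for k in(('intrinsics','R','t') if 'intrinsics' in p else ('K','R','t'))]
    v=(np.atleast_2d(X)@R.T+t)@K.T; return v[:,:2]/v[:,2:]
def load(f): return dict(np.load('pics/'+f+'.npz'))
E
python3 - <<'E'
from h import *
for n in('scene','top'):
    p=snap(n,n+'0.png'); print(n,p['intrinsics'],p['R'],-np.array(p['R']).T@np.array(p['t']))
print(get_obs())
E
```

```text
scene [[470.33754437   0.         317.33056403]
 [  0.         470.33754437 233.56841501]
 [  0.           0.           1.        ]] [[ 0.38457678  0.92294492  0.01653423]
 [ 0.60705586 -0.23937594 -0.75774821]
 [-0.69540196  0.30144957 -0.65233755]] [ 1.39032421 -0.23504638  0.81868365]
top [[527.64996198   0.         312.28535605]
 [  0.         527.64996198 239.7091052 ]
 [  0.           0.           1.        ]] [[ 0.05237162 -0.99862188  0.00340047]
 [-0.97526965 -0.05187851 -0.21484349]
 [ 0.21472382  0.00793532 -0.97664257]] [0.3495457  0.10455617 1.16057728]
{'time': 0.1, 'joint_positions': array([-1.21509555e+00,  8.78819514e-02,  1.37206743e+00, -3.33622678e-05,
        1.68357406e+00, -1.03091672e-01]), 'qvel': array([ 0.00189611, -0.00204127, -0.00213481, -0.00094152, -0.00089146,
        0.00152766]), 'joint_torque': array([ 3.16011392e-03, -3.41252518e+01, -3.03301585e+01,  7.20841857e-02,
        3.03685782e-02, -9.80142636e-05]), 'tool_pos': array([ 0.2433927 , -0.4926639 ,  0.19513886]), 'ee_rot': array([-3.13966871e+00, -1.65713474e-04,  4.58788571e-01]), 'wrist_force': array([ 0.63218161, -0.70339593,  0.28185757]), 'wrist_torque': array([ 0.01657892, -0.00591164,  0.01612398]), 'width': 0.0939849385835192}
```

View pics/scene0.png

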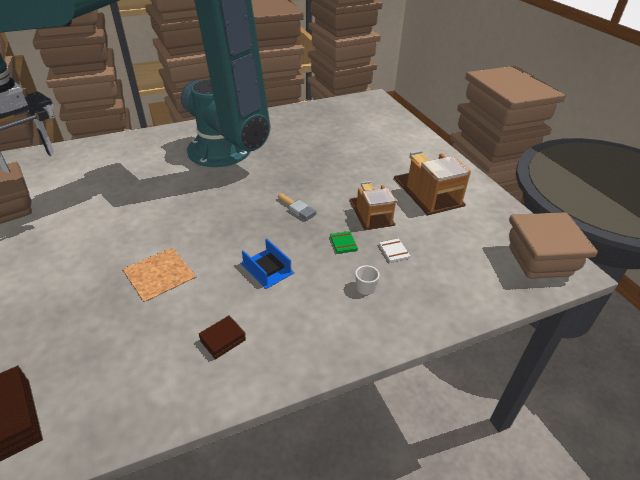

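View pics/top0.png

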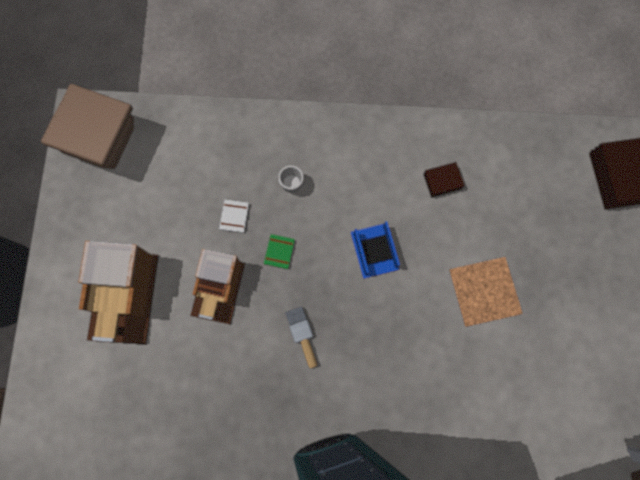

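Top: two racks. The one at about (215,285) is ~70 px long, which fits 140 mm; the bigger one at (115,290) does not. Mat at (486,291), carrier at (376,250), brush at (302,337), cup at (290,178), slabs at (443,180), green and white look-alike tiles at (280,251) and (234,216). I'll zoom in.

Run:
```python
from h import *
a=load('top0.png')['f'];b=load('scene0.png')['f']
z=lambda im,x,y,w,h,k:cv2.resize(im[y:y+h,x:x+w],None,fx=k,fy=k,interpolation=cv2.INTER_CUBIC)
o=np.hstack([z(a,180,240,70,95,6)[:,:400],z(b,340,170,70,95,6)[:,:400]])
cv2.imwrite('pics/z0.png',o[:,:,::-1])
o=np.hstack([z(a,340,210,70,80,6)[:,:400],z(b,230,230,70,80,6)[:,:400]])
cv2.imwrite('pics/z1.png',o[:,:,::-1])
for n in('top','scene'):
    p=cams.snapshot(n)
    for q in('tile_center','rack','mat','tray','slabs','brush','glaze_cup'):
        for r in cams.outline_of(p,q)[:3]:
            reg=r['region']; box=cv2.minAreaRect(np.argwhere(reg)[:,::-1].astype(np.float32))
            print(n,q,round(r['conf'],2),np.round(r['centre'],1),np.round(cv2.boxPoints(box)).tolist(), reg.sum())
```

```text
top tile_center 0.92 [235.1 215.2] [[219.0, 229.0], [224.0, 198.0], [250.0, 202.0], [245.0, 233.0]] 812
top tile_center 0.77 [276.8 250.9] [[263.0, 265.0], [269.0, 233.0], [296.0, 238.0], [290.0, 270.0]] 825
top tile_center 0.69 [211.7 285.5] [[197.0, 290.0], [200.0, 278.0], [226.0, 284.0], [223.0, 297.0]] 345
top rack 0.76 [115.9 288.2] [[71.0, 337.0], [83.0, 238.0], [159.0, 247.0], [148.0, 346.0]] 6821
top rack 0.75 [221.8 280.1] [[186.0, 314.0], [202.0, 248.0], [246.0, 259.0], [230.0, 325.0]] 2370
top mat 0.65 [484.  290.4] [[449.0, 268.0], [507.0, 254.0], [522.0, 314.0], [464.0, 328.0]] 3508
top mat 0.29 [214.7 289. ] [[197.0, 292.0], [200.0, 277.0], [227.0, 283.0], [224.0, 298.0]] 392
top tray 0.8 [378.8 249.8] [[350.0, 231.0], [388.0, 220.0], [401.0, 268.0], [364.0, 279.0]] 1885
top brush 0.94 [302.3 331.7] [[282.0, 313.0], [301.0, 305.0], [324.0, 362.0], [305.0, 370.0]] 921
top glaze_cup 0.76 [290.2 176.7] [[273.0, 178.0], [291.0, 160.0], [310.0, 178.0], [292.0, 196.0]] 564
scene tile_center 0.78 [343.1 241.2] [[330.0, 234.0], [354.0, 230.0], [357.0, 250.0], [333.0, 254.0]] 448
scene tile_center 0.77 [395.  250.2] [[379.0, 243.0], [399.0, 233.0], [410.0, 257.0], [391.0, 267.0]] 468
scene rack 0.83 [435.5 181.7] [[391.0, 208.0], [399.0, 148.0], [471.0, 158.0], [463.0, 218.0]] 3121
scene rack 0.69 [375.  207.2] [[345.0, 190.0], [383.0, 173.0], [405.0, 220.0], [367.0, 237.0]] 1593
scene tray 0.85 [269.3 265.7] [[236.0, 259.0], [262.0, 233.0], [297.0, 268.0], [271.0, 294.0]] 1336
scene slabs 0.77 [222.  335.7] [[196.0, 334.0], [232.0, 312.0], [248.0, 339.0], [212.0, 360.0]] 1219
scene brush 0.94 [299.5 209.6] [[273.0, 203.0], [280.0, 190.0], [318.0, 209.0], [311.0, 222.0]] 489
scene brush 0.36 [267.4 265.4] [[237.0, 260.0], [263.0, 233.0], [297.0, 267.0], [270.0, 293.0]] 1369
scene glaze_cup 0.58 [364.5 276.7] [[356.0, 266.0], [378.0, 266.0], [378.0, 294.0], [356.0, 294.0]] 542
```

View pics/z0.png

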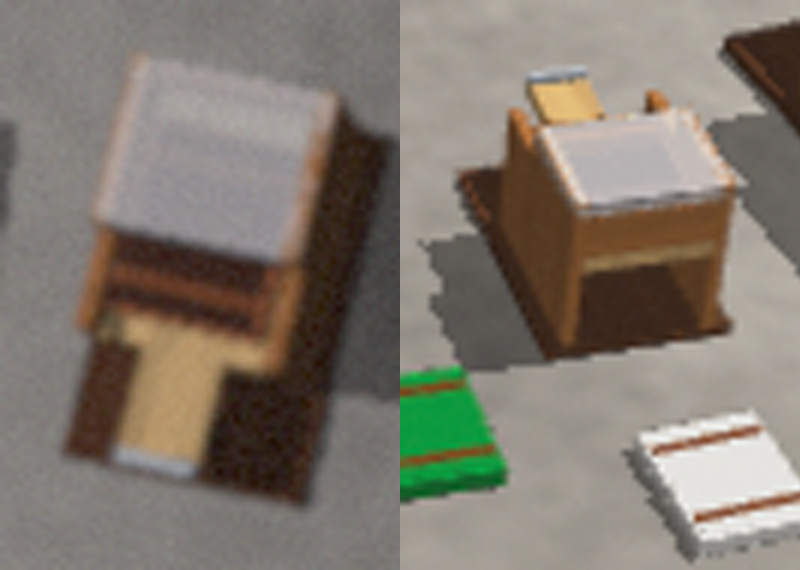

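View pics/z1.png

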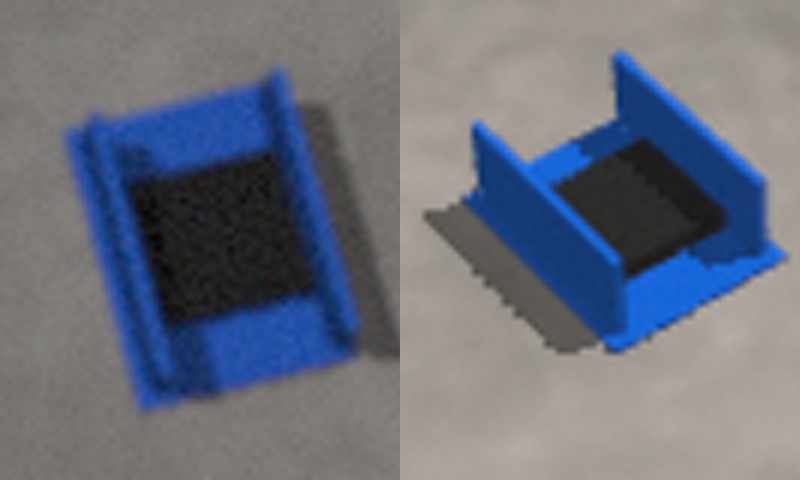

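The zoom shows the brown tile with its stripes ahead of the small rack's roof, and its lip at top (206,317). The black rest in the carrier is visible. I'll fit the poses from corner pixels in both views.

```bash
cat > fit.py <<'E'
from h import *
from scipy.optimize import least_squares
T=load('top0.png');S=load('scene0.png')
def fit(obs,x0,name):
    # obs: list (view, [x,y,z] mm, (u,v))
    def res(p,full=False):
        c,s=np.cos(p[2]),np.sin(p[2]); r=[]
        for v,m,uv in obs:
            m=np.array(m)/1000.; X=[p[0]+c*m[0]-s*m[1],p[1]+s*m[0]+c*m[1],m[2]+p[3]]
            r.append(proj(v,X)[0]-uv)
        return np.array(r).ravel()
    o=least_squares(res,x0,loss='soft_l1',f_scale=.7)
    print(name,np.round(o.x[:2]*1000,1),'yaw',round(np.degrees(o.x[2]),2),'z0mm',round(o.x[3]*1000,1)); print(np.round(res(o.x).reshape(-1,2),1).tolist()); return o.x
tz=lambda a,b,ox,oy:(ox+(a+.5)/6-.5,oy+(b+.5)/6-.5)
sz=lambda a,b,ox,oy:tz(a-400,b,ox,oy)
if __name__=='__main__':
    t=lambda a,b:tz(a,b,180,240); s=lambda a,b:sz(a,b,340,170)
    obs=[(T,(60,36.5,85),t(138,57)),(T,(60,-36.5,85),t(340,97)),(T,(0,-36.5,85),t(298,262)),(T,(0,36.5,85),t(95,222)),
     (T,(-77,45,6),t(65,456)),(T,(-77,-45,6),t(307,503)),(T,(-77,14,59),t(112,465)),(T,(-77,-14,59),t(196,475)),
     (T,(-36,36.5,70),t(80,328)),(T,(-36,-36.5,70),t(285,368)),
     (S,(0,-36.5,85),s(540,126)),(S,(0,36.5,85),s(692,108)),(S,(60,36.5,85),s(738,182)),(S,(60,-36.5,85),s(582,208)),
     (S,(-77,-14,59),s(527,73)),(S,(-77,14,59),s(588,68)),(S,(-77,-45,6),s(459,172))]
    p=atz(T,(213,285),.07); R=fit(obs,[p[0],p[1],-.2,0],'rack')
    np.save('rack.npy',R)
    t=lambda a,b:tz(a,b,340,210); s=lambda a,b:sz(a,b,230,230)
    # tray: walls along x; in top image lengthwise is vertical
    obs=[(T,(50,32,45),t(101,115)),(T,(50,-37,45),t(285,68)),(T,(-50,-37,45),t(357,330)),(T,(-50,37,45),t(150,400)) ,
     (T,(55,42,6),t(66,135)),(T,(-55,42,6),t(143,410)),(T,(28,32,14),t(132,183)),(T,(28,-32,14),t(270,152)),(T,(-28,-32,14),t(317,290)),(T,(-28,32,14),t(172,323)),
     (S,(50,37,45),s(766,183)),(S,(50,-32,45),s(625,265)),(S,(-50,-37,45),s(472,124)),(S,(-50,37,45),s(615,53)),(S,(55,-42,0),s(610,352)),(S,(55,42,6),s(786,254))]
    p=atz(T,(376,249),.02); R=fit(obs,[p[0],p[1],.2,0],'tray'); np.save('tray.npy',R)
    obs=[(T,(65,65,4),(450.5,268)),(T,(65,-65,4),(507.5,257.5)),(T,(-65,-65,4),(522,315)),(T,(-65,65,4),(464,326)),
     (S,(65,65,4),(196,273)),(S,(65,-65,4),(140,299)),(S,(-65,-65,4),(122,271)),(S,(-65,65,4),(172,249))]
    p=atz(T,(486,291),.0); R=fit(obs,[p[0],p[1],.2,0],'mat'); np.save('mat.npy',R)
E
python3 fit.py
```

```text
rack [491.4 315.1] yaw -8.25 z0mm -2.1
[[-1.0, -0.8], [-0.5, -0.7], [-0.1, -0.1], [-0.8, -0.3], [-0.4, -0.3], [-0.4, 0.1], [0.6, -0.7], [-0.3, 0.2], [-1.0, -0.0], [-0.8, 0.2], [-3.0, 0.4], [-2.8, -0.1], [-2.3, 0.4], [-2.7, -0.1], [-2.5, 0.3], [-3.3, -0.1], [-2.6, 0.2]]
tray [588.1 -25.4] yaw 17.01 z0mm -4.3
[[-0.5, -0.6], [-0.8, -0.1], [-0.2, -0.1], [1.2, -3.5], [-1.0, -0.9], [-1.0, 0.2], [-4.3, 0.7], [0.3, -0.9], [-0.7, -0.0], [-4.4, 1.4], [-1.7, -0.1], [-2.1, -0.8], [-2.0, 0.6], [-0.6, -0.2], [-0.8, 1.3], [-1.7, -0.1]]
mat [ 508.2 -272.2] yaw 13.45 z0mm 0.3
[[-0.8, -0.2], [-1.2, -0.2], [-0.2, 0.1], [-0.2, 0.0], [-2.7, 2.8], [0.0, 0.7], [-1.2, -4.5], [-0.5, -3.1]]
```

```bash
python3 -m crank '[{"twist":-10.5},{"twist":-10.5},{"twist":-10.5},{"twist":-10.5},{"twist":-10.5},{"twist":-10.5},{"twist":-10.5},{"twist":-10.5},{"twist":-10.5},{"twist":-10.5},{"twist":-10.5},{"twist":-10.5}]'
cat > go.py <<'E'
import sys
from h import *
# usage: go.py x y z(mm) yaw(deg): prints tx,ty,tz cm & twist
def goto(x,y,z,yaw=None):
    o=get_obs(); r=o['ee_rot']; from scipy.spatial.transform import Rotation as Q
    M=Q.from_euler('xyz',r).as_matrix(); d=M.T@(np.array([x,y,z])/1000-o['tool_pos'])*100
    print('pos',np.round(o['tool_pos']*1000,1),'rpy',np.round(np.degrees(r),2),'q6',round(o['joint_positions'][5],2),'w',round(o['width']*1000,1),'F',np.round(o['wrist_force'],1),'t',o['time'])
    print('t xyz cm',np.round(d,2),'twist',None if yaw is None else round((np.degrees(r[2])-yaw+180)%360-180,2))
if __name__=='__main__':
    a=list(map(float,sys.argv[1:])); goto(*a)
E
python3 go.py 476.5 317 195 171.75
python3 - <<'E'
from h import *
T=load('top0.png');R=np.load('rack.npy')
c,s=np.cos(R[2]),np.sin(R[2])
def rk(P): d=P[:2]-R[:2]; return np.round([(c*d[0]+s*d[1])*1000,(-s*d[0]+c*d[1])*1000],1)
tz=lambda a,b:(180+(a+.5)/6-.5,240+(b+.5)/6-.5)
for a,b in((112,300),(265,335),(190,318)): print(rk(atz(T,tz(a,b),.063)))
E
```

```text
pos [ 243.6 -493.2  196.3] rpy [179.99   0.    26.29] q6 -0.1 w 94.0 F [ 0.2 -0.4 -0.3] t 0.9
t xyz cm [ 56.76 -62.32   0.11] twist -145.46
[-23.6  27.1]
[-25.1 -27.8]
[-24.4  -0.9]invalid input at $[0]: expected keys tx, ty, tz, twist, grip
```

```bash
python3 -m crank '[{"tx":0,"ty":0,"tz":0,"twist":-10.5,"grip":1},{"tx":0,"ty":0,"tz":0,"twist":-10.5,"grip":0.5},{"tx":0,"ty":0,"tz":0,"twist":-10.5,"grip":0},{"tx":0,"ty":0,"tz":0,"twist":-10.5,"grip":0},{"tx":0,"ty":0,"tz":0,"twist":-10.5,"grip":0},{"tx":0,"ty":0,"tz":0,"twist":-10.5,"grip":0},{"tx":0,"ty":0,"tz":0,"twist":-10.5,"grip":0},{"tx":0,"ty":0,"tz":0,"twist":-10.5,"grip":0},{"tx":0,"ty":0,"tz":0,"twist":-10.5,"grip":0},{"tx":0,"ty":0,"tz":0,"twist":-10.5,"grip":0},{"tx":0,"ty":0,"tz":0,"twist":-10.5,"grip":0},{"tx":0,"ty":0,"tz":0,"twist":-10.5,"grip":0}]'; python3 go.py 476.5 317 195 171.75
```

```text
time: 2.4
tool_pos: [0.2436, -0.4931, 0.1962]
ee_rot: [-3.142, 0.0, 2.664]
wrist_force: [0.1, 0.3, -0.5]
width: 0.0002
pos [ 243.6 -493.1  196.2] rpy [-180.      0.    152.64] q6 -2.31 w 0.2 F [ 0.1  0.3 -0.5] t 2.4
t xyz cm [16.55 82.65  0.12] twist -19.11
```

```bash
python3 -m crank '[{"tx":1,"ty":5.2,"tz":0,"twist":0,"grip":0},{"tx":1,"ty":5.2,"tz":0,"twist":0,"grip":0},{"tx":1,"ty":5.2,"tz":0,"twist":0,"grip":0},{"tx":1,"ty":5.2,"tz":0,"twist":0,"grip":0},{"tx":1,"ty":5.2,"tz":0,"twist":0,"grip":0},{"tx":1,"ty":5.2,"tz":0,"twist":0,"grip":0},{"tx":1,"ty":5.2,"tz":0,"twist":0,"grip":0},{"tx":1,"ty":5.2,"tz":0,"twist":0,"grip":0},{"tx":1,"ty":5.2,"tz":0,"twist":0,"grip":0},{"tx":1,"ty":5.2,"tz":0,"twist":0,"grip":0},{"tx":1,"ty":5.2,"tz":0,"twist":-9.5,"grip":0},{"tx":1,"ty":5.2,"tz":0,"twist":-9.6,"grip":0}]'; python3 go.py 476.5 317 115 171.75
```

```text
time: 3.9
tool_pos: [0.4194, 0.1187, 0.1963]
ee_rot: [-3.142, 0.001, 2.997]
wrist_force: [0.5, -0.3, -0.3]
width: 0.0005
pos [419.4 118.7 196.3] rpy [-1.8000e+02  5.0000e-02  1.7171e+02] q6 -1.28 w 0.5 F [ 0.5 -0.3 -0.3] t 3.9
t xyz cm [-2.79 20.45  8.13] twist -0.04
```

```bash
python3 -m crank '[{"tx":-0.7,"ty":5.1,"tz":1.5,"twist":0,"grip":0},{"tx":-0.7,"ty":5.1,"tz":1.5,"twist":0,"grip":0},{"tx":-0.7,"ty":5.1,"tz":1.5,"twist":0,"grip":0},{"tx":-0.7,"ty":5.1,"tz":1.6,"twist":0,"grip":0},{"tx":0,"ty":0,"tz":2,"twist":0,"grip":0},{"tx":0,"ty":0,"tz":0,"twist":0,"grip":0}]'; python3 go.py 476.5 317 115 171.75
python3 - <<'E'
from h import *
a=snap('top','t1.png')['frame'];b=snap('scene','s1.png')['frame']
z=lambda im,x,y,w,h,k:cv2.resize(im[y:y+h,x:x+w],None,fx=k,fy=k,interpolation=cv2.INTER_CUBIC)
o=np.hstack([z(a,180,240,66,95,6)[:,:400],z(b,335,170,70,95,6)[:,:400]])
cv2.imwrite('pics/z2.png',o[:,:,::-1])
E
```

```text
time: 4.65
tool_pos: [0.4758, 0.3142, 0.1127]
ee_rot: [-3.138, -0.004, 2.992]
wrist_force: [0.2, 0.9, 0.6]
width: 0.0005
pos [475.8 314.2 112.7] rpy [-179.82   -0.23  171.44] q6 -0.94 w 0.5 F [0.2 0.9 0.6] t 4.65
t xyz cm [-0.03  0.28 -0.23] twist -0.31
```

View pics/z2.png

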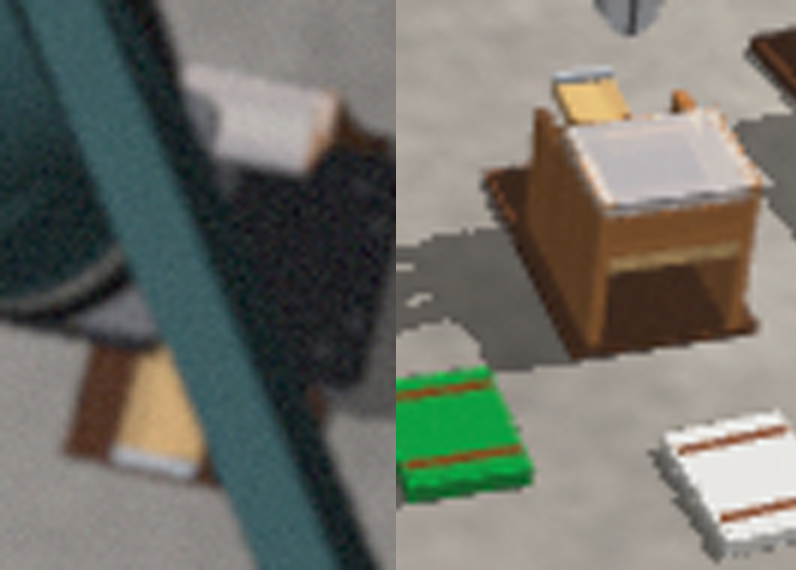

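View pics/s1.png

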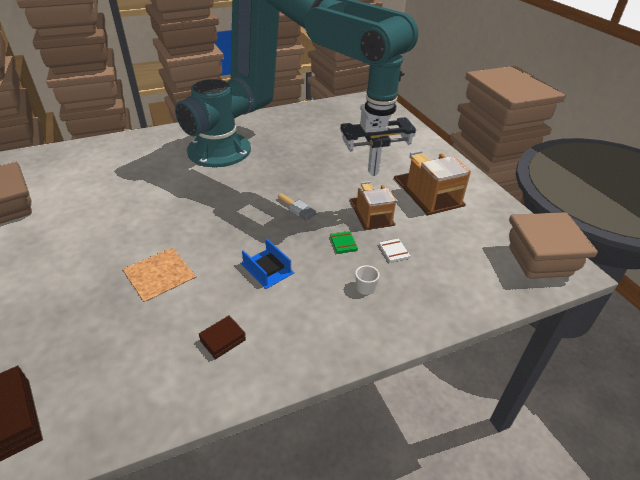

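```bash
python3 - <<'E'
from h import *
S=load('s1.png'); print(proj(S,[[.4758,.3142,.1017]]))
c=lambda a,b:(335+(a-396+.5)/6-.5,170+(b+.5)/6-.5)
print('obs tip',c(629,36))
# rack in scene: midpoints of lip top outer, roof top edges
for n,m,z in(('lip',(582,73),.059),('rooffront',(642,118),.085),('roofback',(686,196),.085)):
    print(n,np.round(atz(S,c(*m),z)*1000,1))
R=np.load('rack.npy');cc,s=np.cos(R[2]),np.sin(R[2])
for x in(-77,0,60): print(np.round([R[0]*1000+cc*x,R[1]*1000+s*x],1))
E
python3 - <<'E'
import re
src=open('fit.py').read()
E
sed 's/    p=atz(T,(213,285),.07); R=/    A=obs\n    for V,nn in((T,"T"),(S,"S")):\n        p=atz(T,(213,285),.07); fit([o for o in A if o[0] is V],[p[0],p[1],-.2,0],nn)\n    R=/' fit.py > fit2.py; sed -i 's/fit(obs,\[p\[0\],p\[1\],-.2,0\],.rack.)/fit(obs,[p[0],p[1],-.2,0],"rack")/;s/np.save([^)]*)/pass/g' fit2.py; python3 fit2.py | head -6; python3 - <<'E'
E
```

```text
[[370.45634318 180.4478358 ]]
obs tip (373.4166666666667, 175.58333333333334)
lip [422.1 330.9  59. ]
rooffront [496.8 320.5  85. ]
roofback [555.5 310.8  85. ]
[415.2 326.1]
[491.4 315.1]
[550.8 306.5]
T [492.  315.6] yaw -8.46 z0mm -11.3
[[-0.3, -0.3], [-0.0, -0.1], [0.3, 0.3], [-0.1, 0.0], [0.2, -0.3], [-0.2, 0.1], [1.1, -0.8], [0.1, 0.3], [-0.3, 0.1], [-0.4, 0.4]]
S [490.2 324.3] yaw -8.74 z0mm -4.8
[[-0.2, 0.2], [-0.1, -0.2], [0.2, 0.3], [-0.1, -0.3], [0.4, 0.2], [-0.5, -0.2], [0.2, -0.0]]
rack [491.4 315.1] yaw -8.25 z0mm -2.1
[[-1.0, -0.8], [-0.5, -0.7], [-0.1, -0.1], [-0.8, -0.3], [-0.4, -0.3], [-0.4, 0.1], [0.6, -0.7], [-0.3, 0.2], [-1.0, -0.0], [-0.8, 0.2], [-3.0, 0.4], [-2.8, -0.1], [-2.3, 0.4], [-2.7, -0.1], [-2.5, 0.3], [-3.3, -0.1], [-2.6, 0.2]]
```

```bash
python3 go.py 476.5 317 115 171.75
python3 - <<'E'
from h import *
S=snap('scene','s2.png');a=S['frame']
z=lambda im,x,y,w,h,k:cv2.resize(im[y:y+h,x:x+w],None,fx=k,fy=k,interpolation=cv2.INTER_CUBIC)
cv2.imwrite('pics/z3.png',z(a,335,110,80,90,6)[:,:,::-1])
o=get_obs();p=o['tool_pos'];print(p,proj(S,[p+[0,0,-.011],p+[0.008,0,-.011],p+[0,0,.008]]))
E
```

```text
pos [477.3 314.2 115.6] rpy [1.8000e+02 2.0000e-02 1.7137e+02] q6 -0.94 w -0.1 F [ 0.2 -0.   0.4] t 4.75
t xyz cm [0.12 0.26 0.06] twist -0.38
[0.47770054 0.31422228 0.11635329] [[370.91331278 179.69059121]
 [372.29835953 181.26555734]
 [371.56118442 173.75410605]]
```

View pics/z3.png

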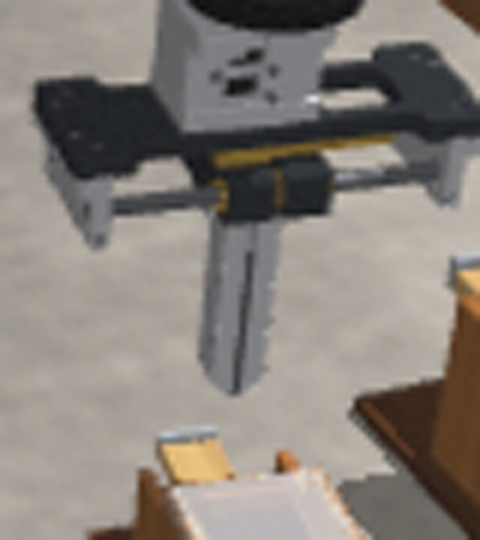

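Run:
```python
from h import *
S=load('s2.png');a=S['f'].copy()
print(proj(S,[[0,0,0]]))
z=lambda im,x,y,w,h,k:cv2.resize(im[y:y+h,x:x+w],None,fx=k,fy=k,interpolation=cv2.INTER_CUBIC)
im=z(a,170,80,90,95,6)
th=np.linspace(0,2*np.pi,60)
for r in(.08,.1,):
    q=proj(S,np.c_[r*np.cos(th),r*np.sin(th),0*th]); cv2.polylines(im,[np.int32((q-[170,80])*6)],True,(255,0,0),1)
cv2.imwrite('pics/z4.png',im[:,:,::-1])
cv2.imwrite('pics/t1b.png',load('t1.png')['f'][:,:,::-1])
```

```text
[[218.19429953 149.80587201]]
```

View pics/z4.png

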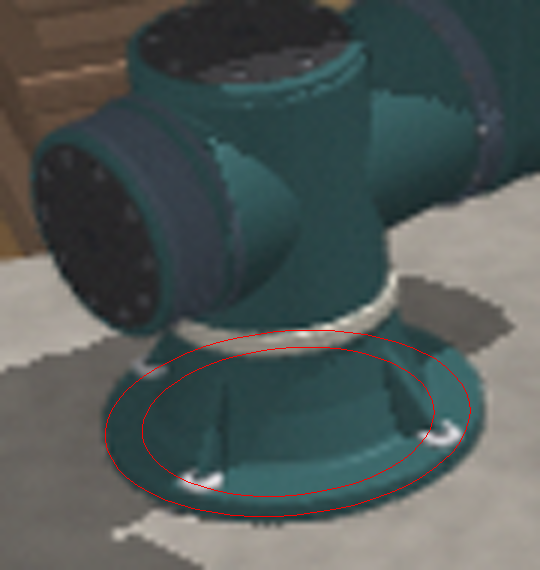

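View pics/t1b.png

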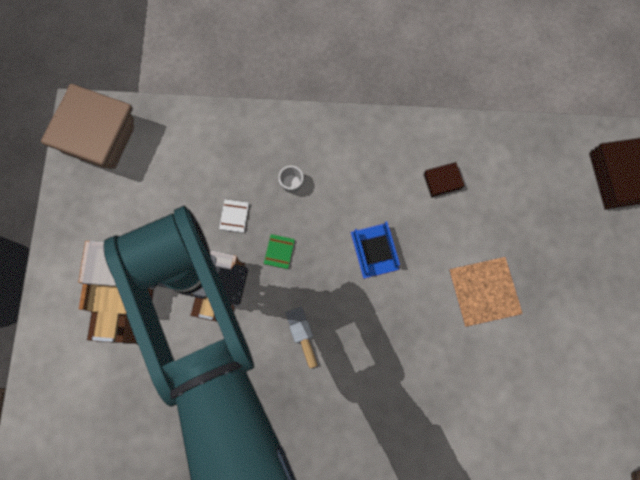

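Run:
```python
from h import *
T=load('t1.png');a=T['f']
for z in(.2,.21,.22,.23): print(z,atz(T,(236.5,304),z)*1000)
import math
yaw=math.radians(171.5);M=np.array([[math.cos(yaw),math.sin(yaw)],[math.sin(yaw),-math.cos(yaw)]])
for sx in(1,-1):
  for sy in(1,-1): print(np.array([476,314])+M@np.array([37.5*sx,88.5*sy]))
z=lambda im,x,y,w,h,k:cv2.resize(im[y:y+h,x:x+w],None,fx=k,fy=k,interpolation=cv2.INTER_CUBIC)
im=z(a,100,200,160,130,5)
im=np.clip(im.astype(float)*2,0,255).astype(np.uint8)
cv2.imwrite('pics/z5.png',im[:,:,::-1])
```

```text
0.2 [434.15314476 243.42310307 200.        ]
0.21 [433.27234682 241.97744179 210.        ]
0.22 [432.39154887 240.53178051 220.        ]
0.23 [431.51075093 239.08611923 230.        ]
[451.99303801 407.07075682]
[425.83077224 232.01494901]
[526.16922776 395.98505099]
[500.00696199 220.92924318]
```

View pics/z5.png

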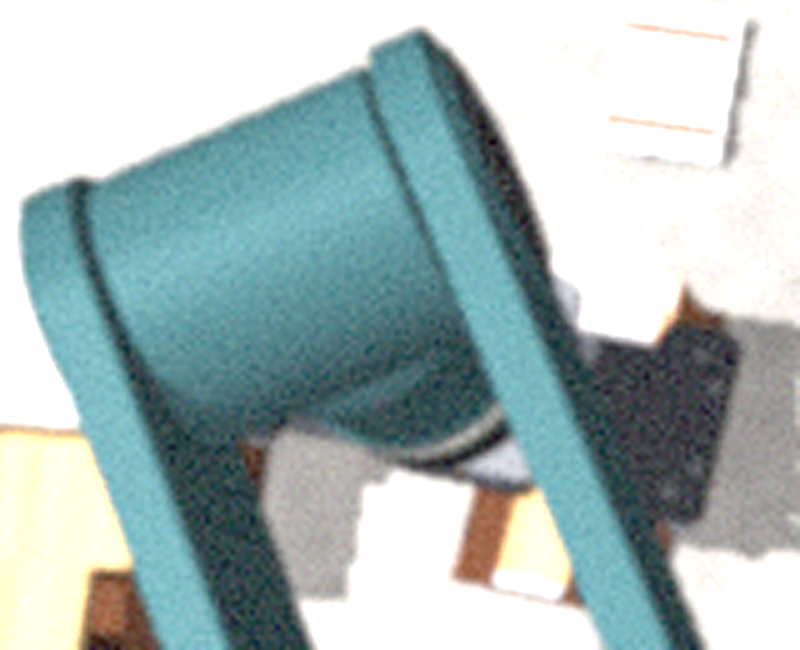

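Run:
```python
from h import *
T=load('t1.png')
for uv in((740,345),(695,522),(718,432)):
  u=(100+(uv[0]+.5)/5-.5,200+(uv[1]+.5)/5-.5)
  for z in(.2,.23): print(uv,z,np.round(atz(T,u,z)*1000,1))
```

```text
(740, 345) 0.2 [500.  228.4 200. ]
(740, 345) 0.23 [495.3 224.6 230. ]
(695, 522) 0.2 [434.4 239.6 200. ]
(695, 522) 0.23 [431.7 235.4 230. ]
(718, 432) 0.2 [467.5 233.9 200. ]
(718, 432) 0.23 [463.8 229.9 230. ]
```

```bash
python3 -m crank '[{"tx":0.15,"ty":0.1,"tz":1.0,"twist":-0.3,"grip":0},{"tx":0,"ty":0,"tz":1.0,"twist":0,"grip":0},{"tx":0,"ty":0,"tz":0.5,"twist":0,"grip":0},{"tx":0,"ty":0,"tz":0.5,"twist":0,"grip":0},{"tx":0,"ty":0,"tz":0.3,"twist":0,"grip":0},{"tx":0,"ty":0,"tz":0,"twist":0,"grip":0}]'; python3 go.py 475.6 315 76 171.75
```

```text
time: 5.55
tool_pos: [0.4758, 0.3156, 0.0819]
ee_rot: [-3.141, -0.0, 2.997]
wrist_force: [0.1, 0.4, 0.4]
width: 0.0004
pos [475.8 315.6  81.9] rpy [-1.7998e+02 -1.0000e-02  1.7169e+02] q6 -0.94 w 0.4 F [0.1 0.4 0.4] t 5.55
t xyz cm [ 0.01 -0.06  0.59] twist -0.06
```

Run:
```python
from h import *
a=snap('scene','s3.png')['frame']
z=lambda im,x,y,w,h,k:cv2.resize(im[y:y+h,x:x+w],None,fx=k,fy=k,interpolation=cv2.INTER_CUBIC)
cv2.imwrite('pics/z6.png',z(a,335,140,80,90,6)[:,:,::-1])
```

```text
(no output)
```

View pics/z6.png

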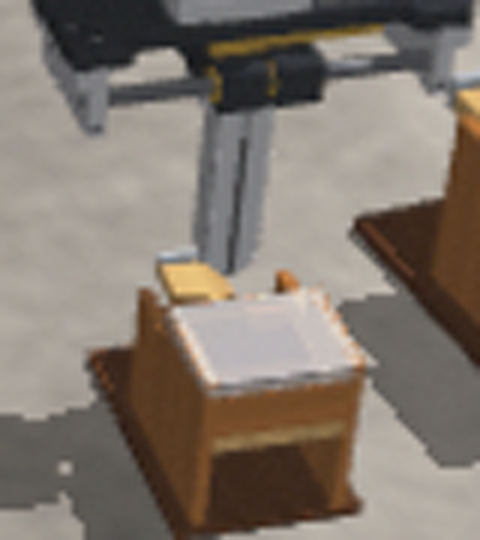

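```bash
python3 -m crank '[{"tx":0,"ty":-0.05,"tz":0.2,"twist":0,"grip":0},{"tx":0,"ty":0,"tz":0.2,"twist":0,"grip":0},{"tx":0,"ty":0,"tz":0,"twist":0,"grip":0}]';  python3 -m crank '[{"tx":0,"ty":0,"tz":0.2,"twist":0,"grip":0},{"tx":0,"ty":0,"tz":0,"twist":0,"grip":0}]'; python3 -m crank '[{"tx":0,"ty":0,"tz":0.2,"twist":0,"grip":0},{"tx":0,"ty":0,"tz":0,"twist":0,"grip":0}]'
```

```text
time: 5.98
tool_pos: [0.4757, 0.3151, 0.0779]
ee_rot: [-3.141, -0.0, 2.996]
wrist_force: [-0.5, 0.5, -0.4]
width: 0.0008
time: 6.22
tool_pos: [0.4757, 0.3151, 0.0759]
ee_rot: [-3.141, -0.0, 2.997]
wrist_force: [-0.1, 0.6, 0.2]
width: 0.0003
time: 6.48
tool_pos: [0.4757, 0.3151, 0.0739]
ee_rot: [-3.141, -0.0, 2.997]
wrist_force: [-0.8, -0.2, 0.3]
width: 0.0006
```

```bash
python3 -m crank '[{"tx":0,"ty":0,"tz":0.2,"twist":0,"grip":0},{"tx":0,"ty":0,"tz":0,"twist":0,"grip":0}]';  python3 -m crank '[{"tx":0,"ty":0,"tz":0.2,"twist":0,"grip":0},{"tx":0,"ty":0,"tz":0,"twist":0,"grip":0}]'
python3 - <<'E'
from h import *
a=snap('scene','s4.png')['frame'];b=snap('top','t4.png')['frame']
z=lambda im,x,y,w,h,k:cv2.resize(im[y:y+h,x:x+w],None,fx=k,fy=k,interpolation=cv2.INTER_CUBIC)
cv2.imwrite('pics/z7.png',np.hstack([z(a,335,150,66,80,6),z(b,170,240,66,80,6)])[:,:,::-1])
E
```

```text
time: 6.72
tool_pos: [0.4757, 0.3151, 0.0719]
ee_rot: [-3.141, -0.0, 2.996]
wrist_force: [-1.6, 0.4, 0.2]
width: 0.0004
time: 6.98
tool_pos: [0.4757, 0.3151, 0.0699]
ee_rot: [-3.141, -0.0, 2.997]
wrist_force: [0.5, -0.6, -0.3]
width: 0.0003
```

View pics/z7.png

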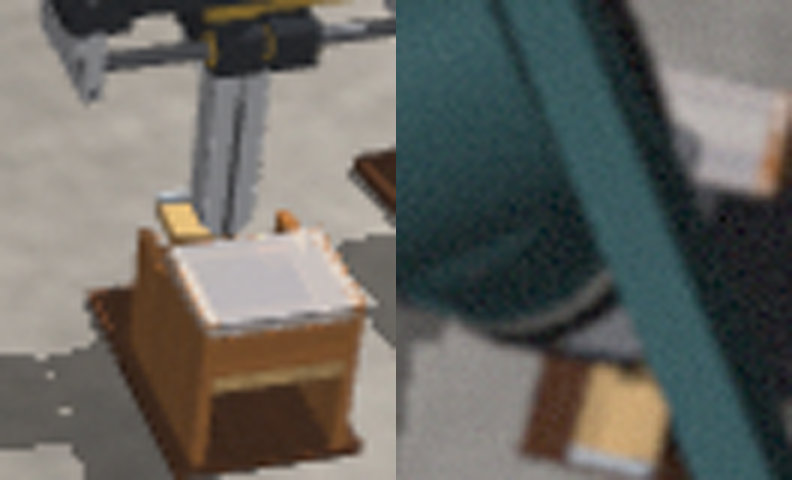

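```bash
for i in 1; do python3 -m crank '[{"tx":0,"ty":0,"tz":0.2,"twist":0,"grip":0},{"tx":0,"ty":0,"tz":0,"twist":0,"grip":0}]';  python3 -m crank '[{"tx":0,"ty":0,"tz":0.15,"twist":0,"grip":0},{"tx":0,"ty":0,"tz":0,"twist":0,"grip":0}]';python3 -m crank '[{"tx":0,"ty":0,"tz":0.15,"twist":0,"grip":0},{"tx":0,"ty":0,"tz":0,"twist":0,"grip":0}]'; done
```

```text
time: 7.32
tool_pos: [0.4756, 0.3151, 0.0679]
ee_rot: [-3.141, -0.0, 2.996]
wrist_force: [-0.3, 0.0, -0.0]
width: 0.0005
time: 7.58
tool_pos: [0.4757, 0.3151, 0.0665]
ee_rot: [-3.141, -0.0, 2.996]
wrist_force: [-0.1, 0.4, 0.4]
width: 0.0006
time: 7.82
tool_pos: [0.4757, 0.3151, 0.0649]
ee_rot: [-3.141, -0.0, 2.997]
wrist_force: [0.2, -0.4, -0.2]
width: 0.0005
```

```bash
for i in 1; do python3 -m crank '[{"tx":0,"ty":0,"tz":0.15,"twist":0,"grip":0},{"tx":0,"ty":0,"tz":0,"twist":0,"grip":0}]';  python3 -m crank '[{"tx":0,"ty":0,"tz":0.15,"twist":0,"grip":0},{"tx":0,"ty":0,"tz":0,"twist":0,"grip":0}]';python3 -m crank '[{"tx":0,"ty":0,"tz":0.15,"twist":0,"grip":0},{"tx":0,"ty":0,"tz":0,"twist":0,"grip":0}]'; done
```

```text
time: 8.07
tool_pos: [0.4757, 0.3151, 0.0635]
ee_rot: [-3.141, -0.0, 2.996]
wrist_force: [0.1, -0.7, 0.2]
width: 0.0006
time: 8.32
tool_pos: [0.4757, 0.3151, 0.0619]
ee_rot: [-3.141, -0.0, 2.997]
wrist_force: [-0.4, -0.3, 0.6]
width: 0.0007
time: 8.57
tool_pos: [0.4757, 0.3151, 0.0605]
ee_rot: [-3.141, -0.0, 2.997]
wrist_force: [0.1, -0.3, 0.5]
width: 0.0004
```

```bash
for i in 1; do python3 -m crank '[{"tx":0,"ty":0,"tz":0.1,"twist":0,"grip":0},{"tx":0,"ty":0,"tz":0,"twist":0,"grip":0}]';  python3 -m crank '[{"tx":0,"ty":0,"tz":0.1,"twist":0,"grip":0},{"tx":0,"ty":0,"tz":0,"twist":0,"grip":0}]'; done;  python3 - <<'E'
from h import *
a=snap('scene','s5.png')['frame'];b=snap('top','t5.png')['frame']
z=lambda im,x,y,w,h,k:cv2.resize(im[y:y+h,x:x+w],None,fx=k,fy=k,interpolation=cv2.INTER_CUBIC)
cv2.imwrite('pics/z8.png',np.hstack([z(a,335,150,66,80,6),z(b,170,240,66,80,6)])[:,:,::-1])
E
```

```text
time: 8.82
tool_pos: [0.4757, 0.3151, 0.0595]
ee_rot: [-3.141, -0.0, 2.997]
wrist_force: [0.3, 0.7, 0.3]
width: 0.0002
time: 9.07
tool_pos: [0.4757, 0.3151, 0.0586]
ee_rot: [-3.141, -0.0, 2.996]
wrist_force: [-0.1, 1.2, 0.4]
width: 0.0001
```

View pics/z8.png

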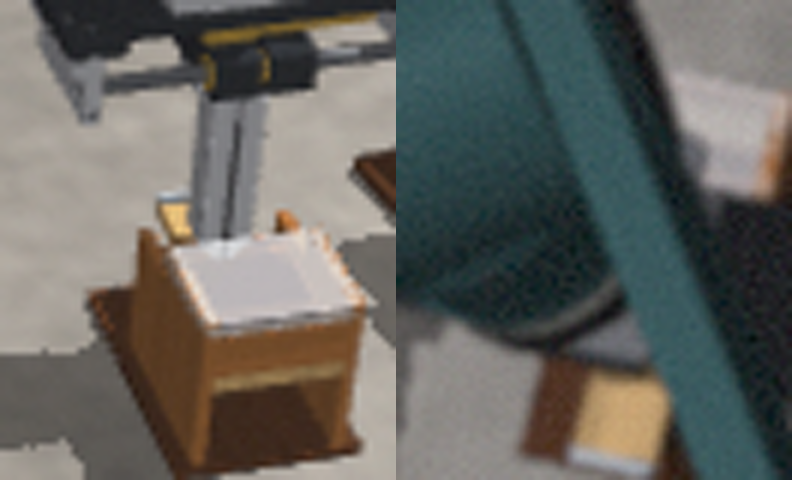

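Run:
```python
from h import *
T=load('top0.png');S=load('scene0.png')
for a,b,n in(((235.1,215.2),(395,250.2),'white'),((276.8,250.9),(343.1,241.2),'green'),((302.3,331.7),(299.5,209.6),'brush'),((290.2,176.7),(366.5,278.5),'cup')):
    X,g=tri(T,a,S,b); print(n,np.round(X*1000,1),'gap',round(g*1000,1), proj(S,atz(T,a,.01)))
X=np.array([.4757,.3151,.0476]);S5=load('s5.png'); print(proj(S5,X))
S2=load('s2.png');print(atz(S2,(374.2,175.5),.105),atz(S2,(374.2-2.7,175.5),.105), atz(S2,(371.5,175.5),.118))
```

```text
white [653.7 296.4   3.4] gap 10.2 [[390.56992658 248.20812646]]
green [574.3 192.1   3.6] gap 0.7 [[342.59068455 239.13713587]]
brush [4.015e+02 1.305e+02 2.000e-01] gap 11.9 [[295.14898554 206.93084877]]
cup [740.3 171.9  32.1] gap 2.2 [[366.75252381 287.18009116]]
[[368.96876238 196.57501538]]
[0.46249934 0.33227251 0.105     ] [0.45982817 0.32538576 0.105     ] [0.47677749 0.31517729 0.118     ]
```

```bash
cat > ov.py <<'E'
from h import *
def box(x0,x1,y0,y1,z0,z1,pose):
    c,s=np.cos(pose[2]),np.sin(pose[2]); P=[]
    for x,y,z in [(x,y,z) for x in(x0,x1) for y in(y0,y1) for z in(z0,z1)]:
        x,y,z=x/1e3,y/1e3,z/1e3
        P.append([pose[0]+c*x-s*y,pose[1]+s*x+c*y,z])
    return np.array(P)
E_=[(0,1),(0,2),(0,4),(3,1),(3,2),(3,7),(5,1),(5,4),(5,7),(6,2),(6,4),(6,7)]
def draw(im,v,P,off,k,col,sh=(0,0)):
    q=((proj(v,P)+sh-off+.5)*k-.5)
    for a,b in E_: cv2.line(im,tuple(np.int32(np.round(q[a]))),tuple(np.int32(np.round(q[b]))),col,1)
def zoom(v,x,y,w,h,k): 
    f=v['f'] if 'f' in v else v['frame']
    return cv2.resize(f[y:y+h,x:x+w],None,fx=k,fy=k,interpolation=cv2.INTER_CUBIC)
RACK=[((0,60,-36.5,36.5,77,85),(255,0,0)),((-77,63,-45,45,0,6),(0,255,255)),((-77,-72,-14,14,55,59),(255,0,255)),((-36,60,-36.5,-30.5,55,70),(0,255,0)),((-36,60,30.5,36.5,55,70),(0,255,0))]
E
python3 - <<'E'
from ov import *
S=load('s5.png');T=load('top0.png');S2=load('s2.png')
R=np.array([.4914,.3151,np.radians(-8.4)])
a=zoom(S2,335,110,66,125,4.7);
ims=[]
for v,off in((S,(335,130)),(T,(180,240)),(S2,(335,110))):
    k=6 if v is not S2 else 5
    w=66 if v is not T else 66
    im=zoom(v,off[0],off[1],w,100,6)
    for b,c in RACK: draw(im,v,box(*b,R),np.array(off),6,c)
    if v is not T:
        p=np.array([.4757,.3151,.0586]) if v is S else np.array([.4775,.3142,.1156])
        draw(im,v,box(-8,8,-12.5,12.5,p[2]*1e3-11,p[2]*1e3+86,[p[0],p[1],np.radians(-8.4)]),np.array(off),6,(255,255,0))
    ims.append(im)
cv2.imwrite('pics/o1.png',np.hstack(ims[:2])[:,:,::-1]);cv2.imwrite('pics/o2.png',ims[2][:,:,::-1])
E
```

```text
(no output)
```

View pics/o1.png

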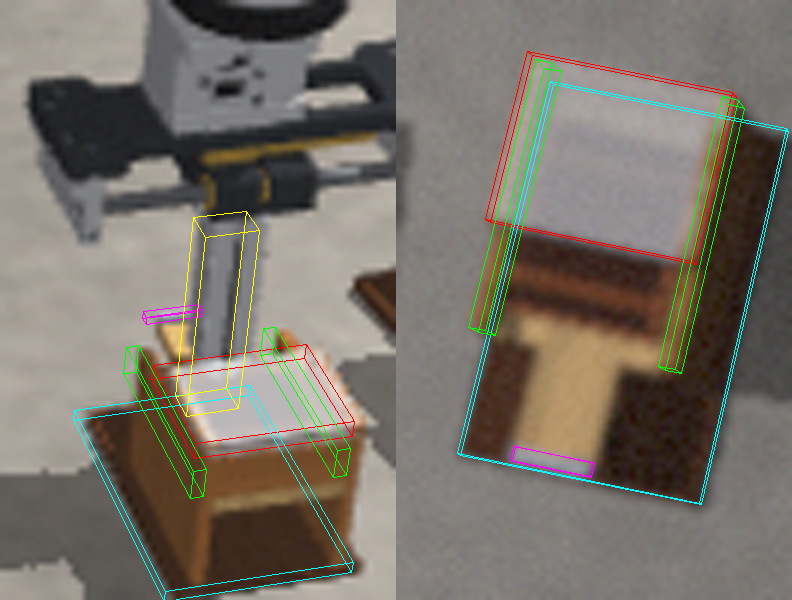

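View pics/o2.png

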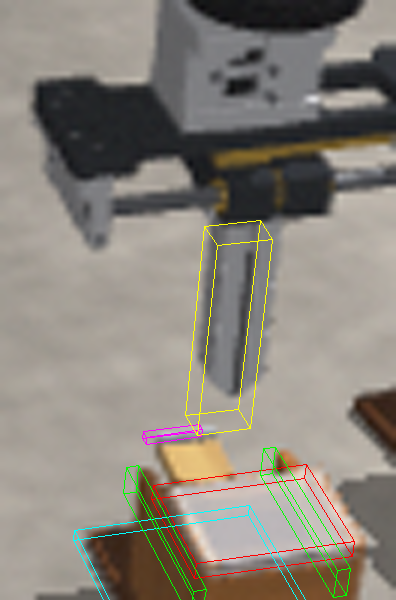

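```bash
for i in 1; do python3 -m crank '[{"tx":0,"ty":0,"tz":0.1,"twist":0,"grip":0},{"tx":0,"ty":0,"tz":0,"twist":0,"grip":0}]';  python3 -m crank '[{"tx":0,"ty":0,"tz":0.1,"twist":0,"grip":0},{"tx":0,"ty":0,"tz":0,"twist":0,"grip":0}]';  python3 -m crank '[{"tx":0,"ty":0,"tz":0.1,"twist":0,"grip":0},{"tx":0,"ty":0,"tz":0,"twist":0,"grip":0}]';  python3 -m crank '[{"tx":0,"ty":0,"tz":0.1,"twist":0,"grip":0},{"tx":0,"ty":0,"tz":0,"twist":0,"grip":0}]'; done | grep -v -e rot -e width
```

```text
time: 9.43
tool_pos: [0.4757, 0.3151, 0.0575]
wrist_force: [-0.0, -0.4, -0.2]
time: 9.68
tool_pos: [0.4757, 0.3151, 0.0565]
wrist_force: [-0.1, -0.1, -0.8]
time: 9.93
tool_pos: [0.4759, 0.3152, 0.056]
wrist_force: [-1.1, -0.6, 1.6]
time: 10.18
tool_pos: [0.4759, 0.3152, 0.056]
wrist_force: [-1.9, -1.2, 6.7]
```

```bash
python3 -m crank '[{"tx":0,"ty":0,"tz":0.1,"twist":0,"grip":0},{"tx":0.1,"ty":0,"tz":0,"twist":0,"grip":0},{"tx":0.2,"ty":0,"tz":0,"twist":0,"grip":0},{"tx":0.3,"ty":0,"tz":0,"twist":0,"grip":0},{"tx":0.3,"ty":0,"tz":0,"twist":0,"grip":0},{"tx":0.3,"ty":0,"tz":0,"twist":0,"grip":0},{"tx":0.3,"ty":0,"tz":0,"twist":0,"grip":0}]';python3 - <<'E'
from ov import *
a=zoom(snap('scene','s6.png'),335,140,66,100,6);b=zoom(snap('top','t6.png'),170,240,66,100,6)
cv2.imwrite('pics/z9.png',np.hstack([a,b])[:,:,::-1])
E
```

```text
time: 11.05
tool_pos: [0.4636, 0.3178, 0.056]
ee_rot: [3.139, 0.006, 2.996]
wrist_force: [2.1, -0.4, 5.5]
width: 0.0006
```

View pics/z9.png

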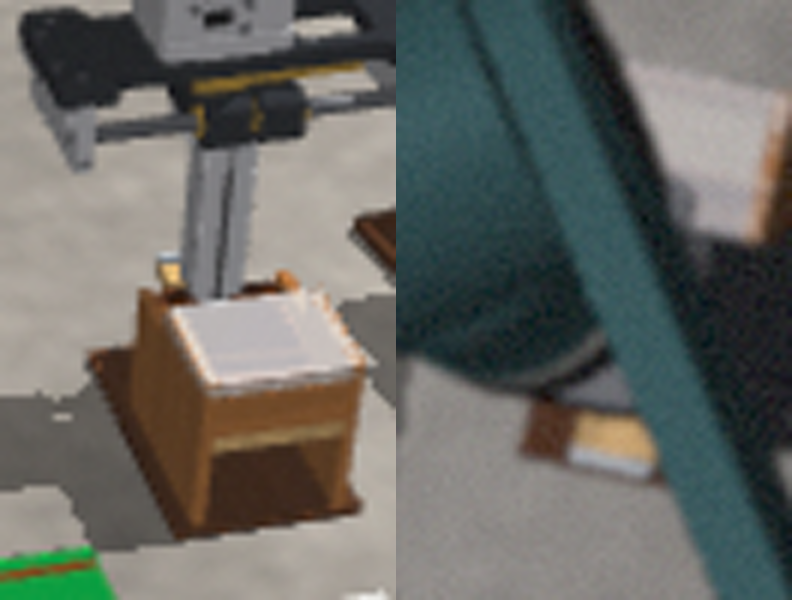

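The scene crop shows brown glaze on both sides of the finger, around (180,295) and (265,290), where there was none before. The tile is sliding with the finger.

```bash
python3 -m crank '[{"tx":0.3,"ty":0,"tz":0,"twist":0,"grip":0},{"tx":0.3,"ty":0,"tz":0,"twist":0,"grip":0},{"tx":0.3,"ty":0,"tz":0,"twist":0,"grip":0},{"tx":0.3,"ty":0,"tz":0,"twist":0,"grip":0},{"tx":0.3,"ty":0,"tz":0,"twist":0,"grip":0},{"tx":0.3,"ty":0,"tz":0,"twist":0,"grip":0}]'; python3 -m crank '[{"tx":0.2,"ty":0,"tz":0,"twist":0,"grip":0},{"tx":0.2,"ty":0,"tz":0,"twist":0,"grip":0}]'; python3 -m crank '[{"tx":0.2,"ty":0,"tz":0,"twist":0,"grip":0},{"tx":0,"ty":0,"tz":0,"twist":0,"grip":0}]'; python3 -m crank '[{"tx":0.2,"ty":0,"tz":0,"twist":0,"grip":0},{"tx":0,"ty":0,"tz":0,"twist":0,"grip":0}]'
```

```text
time: 11.9
tool_pos: [0.4457, 0.3207, 0.056]
ee_rot: [3.138, 0.006, 2.996]
wrist_force: [2.2, -0.2, 4.7]
width: 0.0005
time: 12.15
tool_pos: [0.4418, 0.3213, 0.056]
ee_rot: [3.138, 0.006, 2.996]
wrist_force: [2.9, -0.1, 5.2]
width: 0.0005
time: 12.4
tool_pos: [0.4396, 0.3216, 0.056]
ee_rot: [3.138, 0.006, 2.996]
wrist_force: [1.3, -0.1, 5.7]
width: 0.0004
time: 12.65
tool_pos: [0.4376, 0.3219, 0.0559]
ee_rot: [3.138, 0.006, 2.996]
wrist_force: [1.3, -1.0, 7.2]
width: 0.0003
```

```bash
for i in 1 2 3; do [ $i = 1 ] && python3 -m crank '[{"tx":0.2,"ty":0,"tz":0,"twist":0,"grip":0},{"tx":0,"ty":0,"tz":0,"twist":0,"grip":0}]'; [ $i = 2 ] && python3 -m crank '[{"tx":0.2,"ty":0,"tz":0,"twist":0,"grip":0},{"tx":0,"ty":0,"tz":0,"twist":0,"grip":0}]';  [ $i = 3 ] && python3 -m crank '[{"tx":0.2,"ty":0,"tz":0,"twist":0,"grip":0},{"tx":0,"ty":0,"tz":0,"twist":0,"grip":0}]'; done | grep -v -e rot -e width;python3 - <<'E'
from ov import *
a=zoom(snap('scene','s7.png'),335,140,66,100,6);b=zoom(snap('top','t7.png'),170,240,66,100,6)
cv2.imwrite('pics/z10.png',np.hstack([a,b])[:,:,::-1])
E
```

```text
time: 12.9
tool_pos: [0.4357, 0.3222, 0.056]
wrist_force: [1.4, -0.2, 5.7]
time: 13.15
tool_pos: [0.4337, 0.3225, 0.056]
wrist_force: [1.1, -0.2, 5.4]
time: 13.4
tool_pos: [0.4318, 0.3228, 0.056]
wrist_force: [1.8, -1.0, 7.0]
```

View pics/z10.png

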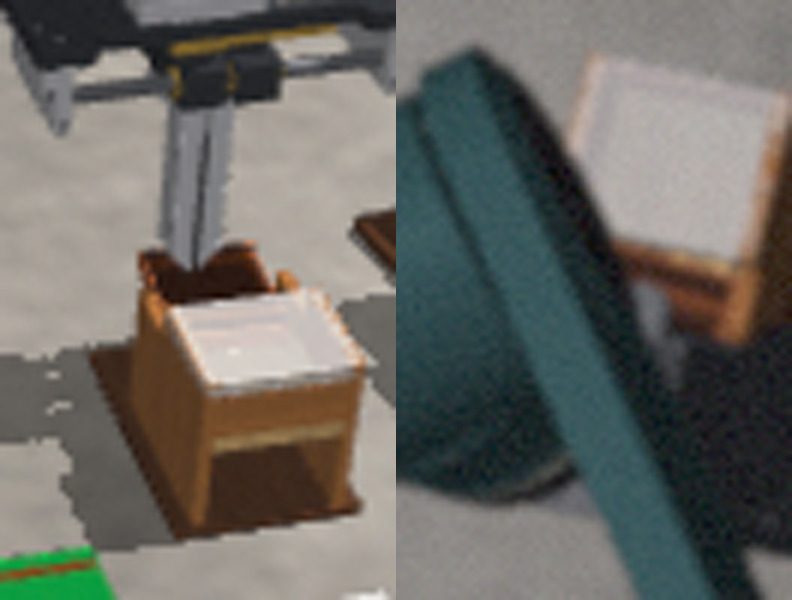

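```bash
python3 -m crank '[{"tx":0,"ty":0,"tz":0.1,"twist":0,"grip":0},{"tx":0.1,"ty":0,"tz":0,"twist":0,"grip":0},{"tx":0,"ty":0,"tz":0,"twist":0,"grip":0}]'; python3 -m crank '[{"tx":0.2,"ty":0,"tz":0,"twist":0,"grip":0},{"tx":0,"ty":0,"tz":0,"twist":0,"grip":0}]'; python3 -m crank '[{"tx":0.1,"ty":0,"tz":0,"twist":0,"grip":0},{"tx":0,"ty":0,"tz":0,"twist":0,"grip":0}]'; python3 go.py 400 300 100
```

```text
time: 13.88
tool_pos: [0.4317, 0.3228, 0.056]
ee_rot: [3.138, 0.008, 2.996]
wrist_force: [3.2, -0.8, 8.2]
width: 0.0004
time: 14.12
tool_pos: [0.4302, 0.3233, 0.056]
ee_rot: [3.137, 0.009, 2.996]
wrist_force: [4.3, -1.0, 6.6]
width: 0.0004
time: 14.38
tool_pos: [0.4293, 0.3235, 0.0559]
ee_rot: [3.137, 0.009, 2.996]
wrist_force: [3.4, -1.2, 7.9]
width: 0.0006
pos [429.3 323.5  55.9] rpy [179.74   0.52 171.67] q6 -0.88 w 0.6 F [ 3.4 -1.2  7.9] t 14.375
t xyz cm [ 2.52 -2.73 -4.44] twist None
```

```bash
python3 -m crank '[{"tx":0,"ty":0,"tz":-0.5,"twist":0,"grip":0},{"tx":0,"ty":0,"tz":-4,"twist":0,"grip":0},{"tx":0,"ty":6,"tz":-4,"twist":0,"grip":1},{"tx":0,"ty":6,"tz":-2,"twist":0,"grip":1},{"tx":0,"ty":6,"tz":0,"twist":0,"grip":1},{"tx":0,"ty":0,"tz":0,"twist":0,"grip":1}]';python3 - <<'E'
from ov import *
a=zoom(snap('scene','s8.png'),335,140,66,100,6);b=zoom(snap('top','t8.png'),180,240,66,100,6)
cv2.imwrite('pics/z11.png',np.hstack([a,b])[:,:,::-1])
E
```

```text
time: 15.12
tool_pos: [0.4487, 0.4949, 0.1483]
ee_rot: [-3.138, -0.004, 3.001]
wrist_force: [0.0, -0.3, -1.6]
width: 0.0366
```

View pics/z11.png

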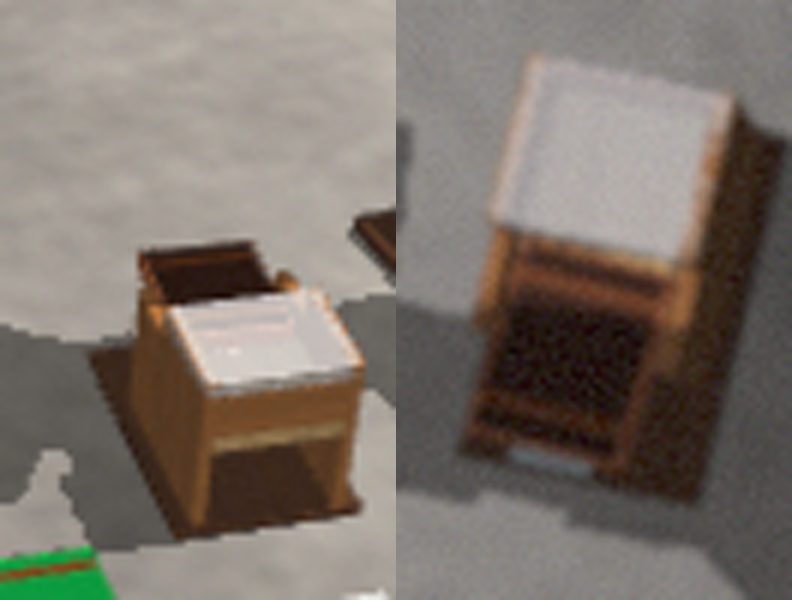

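View pics/s8.png

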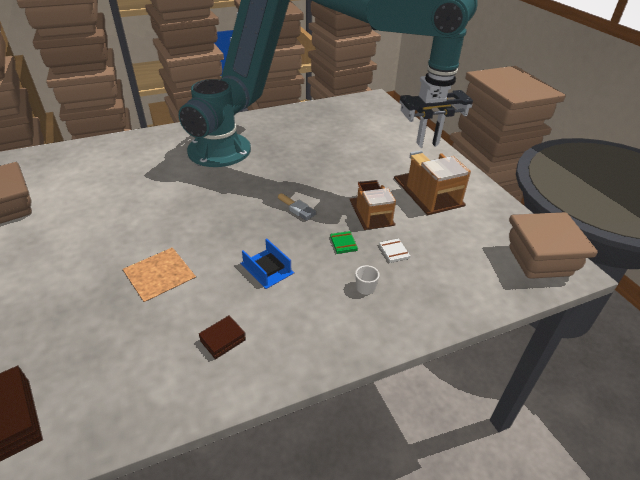

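```bash
python3 go.py 449 495 148
python3 - <<'E'
from ov import *
S=snap('scene','s9.png');T=snap('top','t9.png')
a=zoom(S,385,80,90,90,4.4);b=zoom(T,60,170,150,150,4)
b=np.clip(b.astype(float)*1.8,0,255).astype(np.uint8)
h=max(a.shape[0],b.shape[0]);f=np.zeros((h,a.shape[1]+b.shape[1],3),np.uint8);f[:a.shape[0],:a.shape[1]]=a;f[:b.shape[0],a.shape[1]:]=b
cv2.imwrite('pics/z12.png',f[:,:,::-1])
E
```

```text
pos [449.3 491.7 150.1] rpy [-1.7981e+02 -1.2000e-01  1.7175e+02] q6 -0.68 w 45.2 F [-0.3 -0.   0.6] t 15.225
t xyz cm [0.07 0.32 0.21] twist None
```

View pics/z12.png

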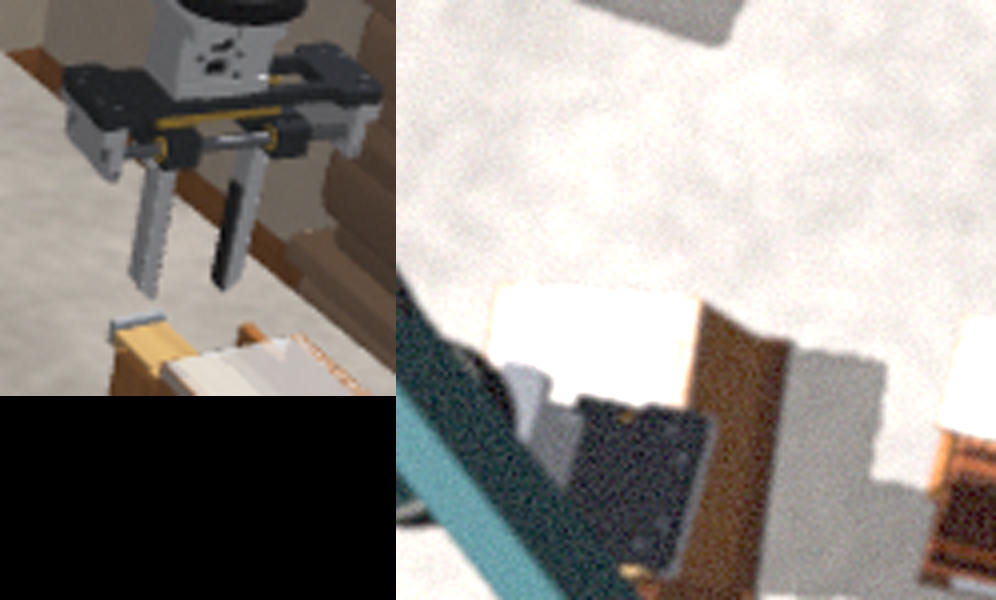

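Run:
```python
from ov import *
S=load('s7.png'); 
for z in(.045,.065):
  for b in (0,2.7): print(z,b,np.round(atz(S,(367.4-b,184.6),z)*1000,1))
# s9 tips: observed near-bottom corners
S=load('s9.png'); f=lambda a,b:(385+(a+.5)/4.4-.5,80+(b+.5)/4.4-.5)
yaw=np.radians(171.75);Mx=np.array([np.cos(yaw),np.sin(yaw),0]);My=np.array([np.sin(yaw),-np.cos(yaw),0]);P=np.array([.4492,.4935,.1495])
w=.0226
# right finger pad bottom: (222,288); left finger bottom (152,297)
print('obs R',f(222,288),'L',f(152,297))
for dz in(-.011,0,.009): print(dz, proj(S,[P+My*w+[0,0,dz],P-My*w+[0,0,dz],P+My*w-Mx*.008+[0,0,dz],P-My*w-Mx*.008+[0,0,dz]]).round(1).tolist())
```

```text
0.045 0 [419.1 339.6  45. ]
0.045 2.7 [416.3 332.3  45. ]
0.065 0 [444.2 324.8  65. ]
0.065 2.7 [441.4 317.7  65. ]
obs R (435.0681818181818, 145.0681818181818) L (419.1590909090909, 147.11363636363637)
-0.011 [[431.6, 150.4], [416.7, 152.3], [432.8, 151.9], [417.8, 153.8]]
0 [[432.2, 147.0], [417.3, 148.9], [433.5, 148.4], [418.4, 150.3]]
0.009 [[432.8, 144.2], [417.8, 146.0], [434.0, 145.6], [418.9, 147.5]]
```

```bash
python3 go.py 440.5 325 100 171.6
```

```text
pos [449.8 490.8 151.8] rpy [-1.7993e+02 -3.0000e-02  1.7165e+02] q6 -0.68 w 52.9 F [-0.7  0.6  0. ] t 15.325
t xyz cm [ -1.49 -16.53   5.2 ] twist 0.05
```

```bash
python3 -m crank '[{"tx":-0.3,"ty":-4.1,"tz":0,"twist":0,"grip":1},{"tx":-0.4,"ty":-4.1,"tz":0,"twist":0,"grip":1},{"tx":-0.4,"ty":-4.1,"tz":0,"twist":0,"grip":1},{"tx":-0.4,"ty":-4.2,"tz":0,"twist":0,"grip":1},{"tx":0,"ty":0,"tz":2.6,"twist":0,"grip":1},{"tx":0,"ty":0,"tz":2.6,"twist":0,"grip":1},{"tx":0,"ty":0,"tz":0,"twist":0,"grip":1},{"tx":0,"ty":0,"tz":0,"twist":0,"grip":1}]'; python3 go.py 440.5 325 47.5 171.6;python3 - <<'E'
from ov import *
S=snap('scene','s10.png');T=snap('top','t10.png')
cv2.imwrite('pics/z13.png',np.hstack([zoom(S,335,130,66,100,6),zoom(T,170,240,66,100,6)])[:,:,::-1])
E
```

```text
time: 16.32
tool_pos: [0.4415, 0.3262, 0.1016]
ee_rot: [3.14, 0.002, 2.996]
wrist_force: [0.4, -0.3, 0.2]
width: 0.0939
pos [441.5 326.2 101.6] rpy [1.7993e+02 1.0000e-01 1.7164e+02] q6 -0.89 w 93.9 F [ 0.4 -0.3  0.2] t 16.325
t xyz cm [ 0.09 -0.14  5.41] twist 0.04
```

View pics/z13.png

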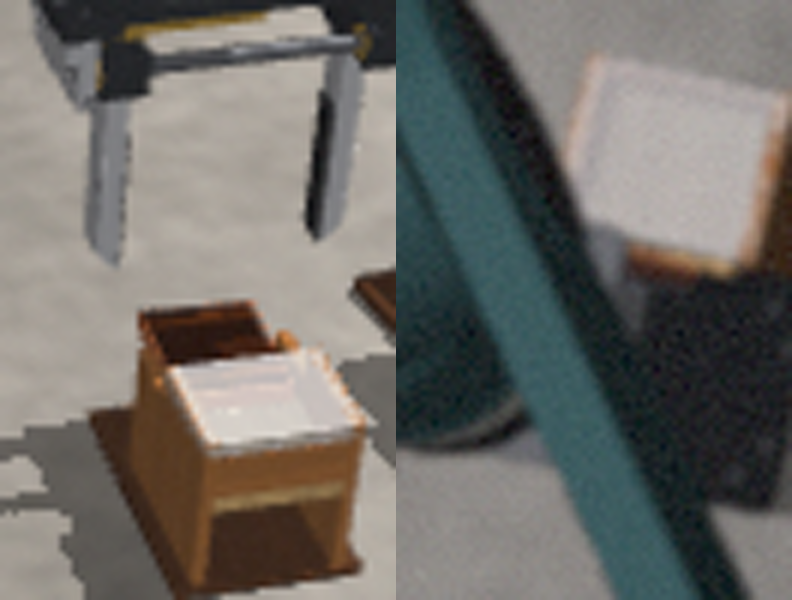

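```bash
python3 -m crank '[{"tx":0,"ty":-0.1,"tz":1.5,"twist":0,"grip":1},{"tx":0,"ty":0,"tz":1.5,"twist":0,"grip":1},{"tx":0,"ty":0,"tz":1,"twist":0,"grip":1},{"tx":0,"ty":0,"tz":0.8,"twist":0,"grip":1},{"tx":0,"ty":0,"tz":0.5,"twist":0,"grip":1},{"tx":0,"ty":0,"tz":0,"twist":0,"grip":1},{"tx":0,"ty":0,"tz":0,"twist":0,"grip":1}]'; python3 go.py 440.5 325 47.5 171.6;python3 - <<'E'
from ov import *
S=snap('scene','s11.png')
cv2.imwrite('pics/z14.png',zoom(S,335,130,90,100,6)[:,:,::-1])
E
```

```text
time: 17.3
tool_pos: [0.4413, 0.3258, 0.0476]
ee_rot: [3.141, 0.001, 2.997]
wrist_force: [0.2, -0.9, 0.9]
width: 0.0937
pos [441.3 325.8  47.6] rpy [1.7997e+02 4.0000e-02 1.7169e+02] q6 -0.89 w 93.7 F [ 0.2 -0.9  0.9] t 17.3
t xyz cm [ 0.06 -0.09  0.01] twist 0.09
```

View pics/z14.png

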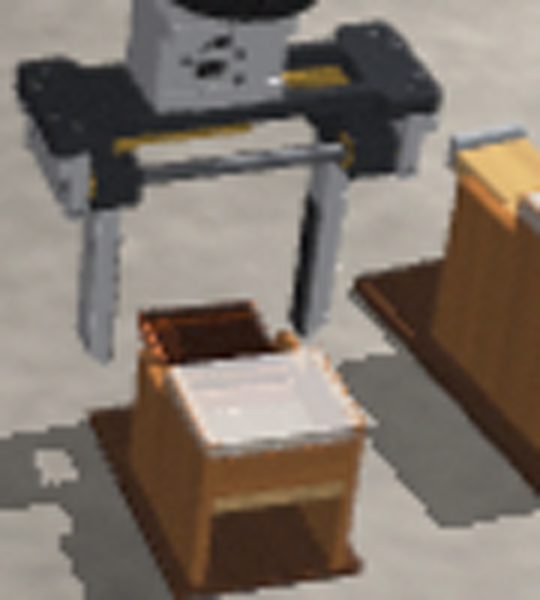

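```bash
python3 -m crank '[{"tx":0,"ty":0,"tz":0,"twist":0,"grip":0.7},{"tx":0,"ty":0,"tz":0,"twist":0,"grip":0.62},{"tx":0,"ty":0,"tz":0,"twist":0,"grip":0.5},{"tx":0,"ty":0,"tz":0,"twist":0,"grip":0.4},{"tx":0,"ty":0,"tz":0,"twist":0,"grip":0.3},{"tx":0,"ty":0,"tz":0,"twist":0,"grip":0.3},{"tx":0,"ty":0,"tz":0,"twist":0,"grip":0.3},{"tx":0,"ty":0,"tz":0,"twist":0,"grip":0.3}]'; python3 -m crank '[{"tx":0,"ty":0,"tz":-0.2,"twist":0,"grip":0},{"tx":0,"ty":0,"tz":-0.3,"twist":0,"grip":0},{"tx":0,"ty":0,"tz":-0.5,"twist":0,"grip":0},{"tx":0,"ty":0,"tz":-0.5,"twist":0,"grip":0},{"tx":0,"ty":0,"tz":0,"twist":0,"grip":0}]'
python3 - <<'E'
from ov import *
S=snap('scene','s12.png');T=snap('top','t12.png')
cv2.imwrite('pics/z15.png',np.hstack([zoom(S,335,130,66,100,6),zoom(T,170,240,66,100,6)])[:,:,::-1])
E
```

```text
time: 18.35
tool_pos: [0.4409, 0.3256, 0.0471]
ee_rot: [3.142, 0.0, 2.997]
wrist_force: [0.8, 0.7, 1.5]
width: 0.056
time: 18.98
tool_pos: [0.4413, 0.3259, 0.0629]
ee_rot: [3.141, 0.001, 2.997]
wrist_force: [-0.5, 0.6, 0.3]
width: 0.0553
```

View pics/z15.png

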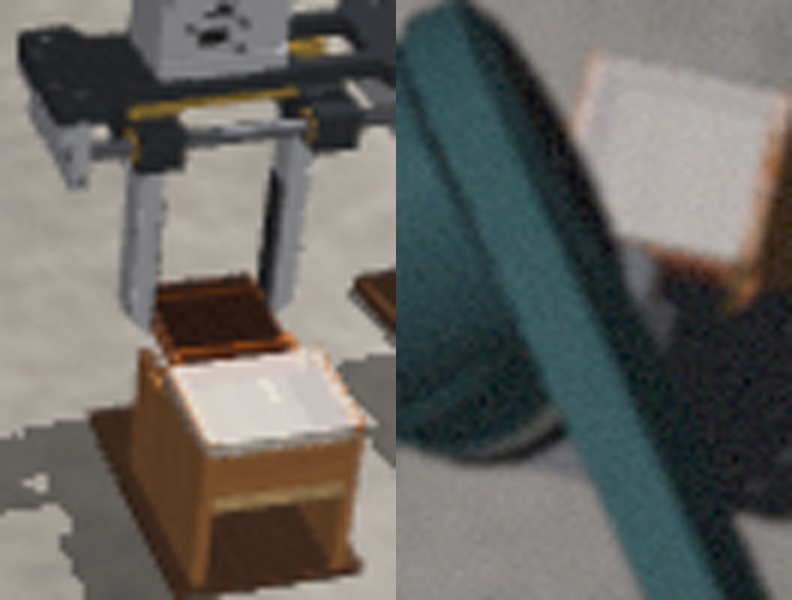

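Level in the grip, with width 55–56 mm and the tile clear of the lip. Now I'll raise it and carry it to the mat.

```bash
python3 -m crank '[{"tx":0,"ty":0,"tz":-1,"twist":0,"grip":0},{"tx":0,"ty":0,"tz":-2,"twist":0,"grip":0},{"tx":0,"ty":0,"tz":-2,"twist":0,"grip":0},{"tx":0,"ty":0,"tz":-1.5,"twist":0,"grip":0},{"tx":0,"ty":0,"tz":0,"twist":0,"grip":0}]'; python3 go.py 493 -270 128 171.7
```

```text
time: 19.7
tool_pos: [0.4418, 0.3261, 0.1289]
ee_rot: [3.139, 0.003, 2.996]
wrist_force: [0.6, -0.5, -0.6]
width: 0.0556
pos [441.8 326.1 128.9] rpy [1.7988e+02 1.6000e-01 1.7169e+02] q6 -0.89 w 55.6 F [ 0.6 -0.5 -0.6] t 19.7
t xyz cm [-1.368e+01 -5.825e+01  1.000e-02] twist -0.01
```

```bash
python3 -m crank '[{"tx":-0.5,"ty":-2,"tz":0,"twist":0,"grip":0},{"tx":-0.9,"ty":-4,"tz":0,"twist":0,"grip":0},{"tx":-1.1,"ty":-4.6,"tz":0,"twist":0,"grip":0},{"tx":-1.1,"ty":-4.6,"tz":0,"twist":0,"grip":0},{"tx":-1.1,"ty":-4.6,"tz":0,"twist":0,"grip":0},{"tx":-1.1,"ty":-4.6,"tz":0,"twist":0,"grip":0},{"tx":-1.1,"ty":-4.6,"tz":0,"twist":0,"grip":0},{"tx":-1.1,"ty":-4.6,"tz":0,"twist":0,"grip":0},{"tx":-1.1,"ty":-4.6,"tz":0,"twist":0,"grip":0},{"tx":-1.1,"ty":-4.6,"tz":0,"twist":0,"grip":0},{"tx":-1.1,"ty":-4.6,"tz":0,"twist":0,"grip":0},{"tx":-1.1,"ty":-4.6,"tz":0,"twist":0,"grip":0}]'; python3 go.py 493 -270 60 171.7
```

```text
time: 21.2
tool_pos: [0.4867, -0.209, 0.1258]
ee_rot: [3.141, -0.002, 2.995]
wrist_force: [0.5, 0.9, -0.5]
width: 0.0556
pos [ 486.7 -209.   125.8] rpy [ 1.7998e+02 -1.4000e-01  1.7163e+02] q6 -1.94 w 55.6 F [ 0.5  0.9 -0.5] t 21.2
t xyz cm [-1.53 -5.95  6.58] twist -0.07
```

```bash
python3 -m crank '[{"tx":-0.5,"ty":-2.5,"tz":1,"twist":0,"grip":0},{"tx":-0.5,"ty":-2,"tz":2,"twist":0,"grip":0},{"tx":-0.3,"ty":-1,"tz":2,"twist":0,"grip":0},{"tx":-0.1,"ty":-0.3,"tz":1.5,"twist":0,"grip":0},{"tx":0,"ty":0,"tz":0,"twist":0,"grip":0},{"tx":0,"ty":0,"tz":0,"twist":0,"grip":0}]'; python3 go.py 493 -270 5 171.7
python3 - <<'E'
from ov import *
S=snap('scene','s13.png');T=snap('top','t13.png')
cv2.imwrite('pics/z16.png',np.hstack([zoom(S,95,190,130,130,3),zoom(T,420,220,120,130,3)])[:,:,::-1])
E
```

```text
time: 21.95
tool_pos: [0.4944, -0.2657, 0.0626]
ee_rot: [-3.141, 0.001, 2.998]
wrist_force: [0.3, -0.9, 0.1]
width: 0.0555
pos [ 494.4 -265.7   62.6] rpy [-1.7999e+02  4.0000e-02  1.7175e+02] q6 -2.02 w 55.5 F [ 0.3 -0.9  0.1] t 21.95
t xyz cm [ 0.08 -0.45  5.76] twist 0.05
```

View pics/z16.png

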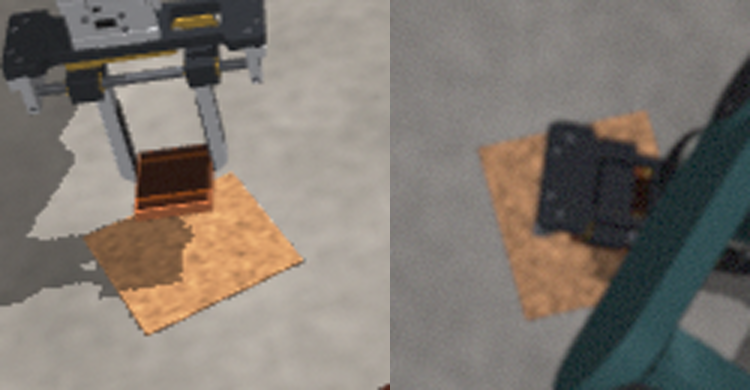

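```bash
python3 -m crank '[{"tx":0,"ty":-0.2,"tz":1.5,"twist":0,"grip":0},{"tx":0,"ty":-0.2,"tz":1.5,"twist":0,"grip":0},{"tx":0,"ty":0,"tz":1.2,"twist":0,"grip":0},{"tx":0,"ty":0,"tz":0.8,"twist":0,"grip":0},{"tx":0,"ty":0,"tz":0.4,"twist":0,"grip":0},{"tx":0,"ty":0,"tz":0,"twist":0,"grip":0},{"tx":0,"ty":0,"tz":0,"twist":0,"grip":0}]'; python3 -m crank '[{"tx":0,"ty":0,"tz":0.2,"twist":0,"grip":0},{"tx":0,"ty":0,"tz":0.2,"twist":0,"grip":0},{"tx":0,"ty":0,"tz":0,"twist":0,"grip":0}]'
python3 - <<'E'
from ov import *
S=snap('scene','s14.png')
cv2.imwrite('pics/z17.png',zoom(S,95,220,130,100,5)[:,:,::-1])
E
```

```text
time: 22.92
tool_pos: [0.4938, -0.2706, 0.0087]
ee_rot: [-3.141, 0.001, 2.997]
wrist_force: [0.1, -0.3, -0.1]
width: 0.0559
time: 23.3
tool_pos: [0.4932, -0.2701, 0.0039]
ee_rot: [3.141, -0.0, 2.997]
wrist_force: [0.9, -0.2, -0.6]
width: 0.0555
```

View pics/z17.png

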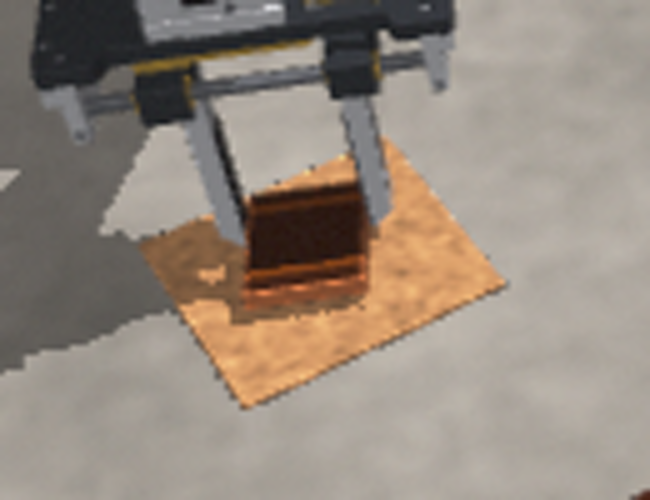

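Near the mat, with a thin shadow gap under the tile. I'll step down until contact.

```bash
python3 -m crank '[{"tx":0,"ty":0,"tz":0.2,"twist":0,"grip":0},{"tx":0,"ty":0,"tz":0.2,"twist":0,"grip":0},{"tx":0,"ty":0,"tz":0,"twist":0,"grip":0}]'; python3 -m crank '[{"tx":0,"ty":0,"tz":0.15,"twist":0,"grip":0},{"tx":0,"ty":0,"tz":0,"twist":0,"grip":0}]';python3 -m crank '[{"tx":0,"ty":0,"tz":0.1,"twist":0,"grip":0},{"tx":0,"ty":0,"tz":0,"twist":0,"grip":0}]';python3 -m crank '[{"tx":0,"ty":0,"tz":0.1,"twist":0,"grip":0},{"tx":0,"ty":0,"tz":0,"twist":0,"grip":0}]'
```

```text
time: 23.72
tool_pos: [0.4932, -0.2701, -0.0002]
ee_rot: [3.141, -0.001, 2.996]
wrist_force: [-1.0, -0.5, -1.7]
width: 0.0556
time: 23.98
tool_pos: [0.4932, -0.2702, -0.0015]
ee_rot: [3.142, -0.0, 2.997]
wrist_force: [-0.2, 0.6, -0.9]
width: 0.0558
time: 24.22
tool_pos: [0.4933, -0.2702, -0.0024]
ee_rot: [-3.142, -0.0, 2.997]
wrist_force: [0.1, -0.6, -0.5]
width: 0.056
time: 24.48
tool_pos: [0.4933, -0.2702, -0.0035]
ee_rot: [-3.142, -0.0, 2.997]
wrist_force: [-0.4, -0.6, -1.5]
width: 0.0557
```

```bash
python3 -m crank '[{"tx":0,"ty":0,"tz":0.1,"twist":0,"grip":0},{"tx":0,"ty":0,"tz":0,"twist":0,"grip":0}]'; python3 -m crank '[{"tx":0,"ty":0,"tz":0.1,"twist":0,"grip":0},{"tx":0,"ty":0,"tz":0,"twist":0,"grip":0}]'
python3 - <<'E'
from ov import *
S=snap('scene','s15.png')
cv2.imwrite('pics/z18.png',zoom(S,95,220,130,100,5)[:,:,::-1])
E
```

```text
time: 24.72
tool_pos: [0.4934, -0.2703, -0.0039]
ee_rot: [-3.141, 0.0, 2.997]
wrist_force: [-1.1, 0.5, 2.9]
width: 0.0557
time: 24.98
tool_pos: [0.4935, -0.2703, -0.0039]
ee_rot: [-3.141, 0.0, 2.997]
wrist_force: [-3.0, 1.9, 7.6]
width: 0.0558
```

View pics/z18.png

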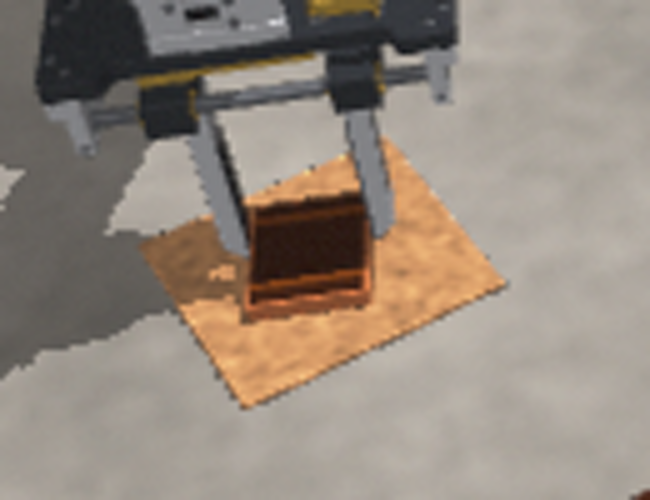

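```bash
python3 -m crank '[{"tx":0,"ty":0,"tz":-0.17,"twist":0,"grip":0},{"tx":0,"ty":0,"tz":0,"twist":0,"grip":0.7},{"tx":0,"ty":0,"tz":0,"twist":0,"grip":1},{"tx":0,"ty":0,"tz":0,"twist":0,"grip":1},{"tx":0,"ty":0,"tz":0,"twist":0,"grip":1},{"tx":0,"ty":0,"tz":0,"twist":0,"grip":1}]'; python3 -m crank '[{"tx":0,"ty":0,"tz":-1.5,"twist":0,"grip":1},{"tx":0,"ty":0,"tz":-3,"twist":0,"grip":1},{"tx":0,"ty":0,"tz":-4,"twist":0,"grip":1},{"tx":4,"ty":4,"tz":-4,"twist":10.5,"grip":1},{"tx":5,"ty":5,"tz":0,"twist":10.5,"grip":1},{"tx":5,"ty":5,"tz":0,"twist":10.5,"grip":1},{"tx":0,"ty":0,"tz":0,"twist":10.5,"grip":1},{"tx":0,"ty":0,"tz":0,"twist":10.5,"grip":1},{"tx":0,"ty":0,"tz":0,"twist":10.5,"grip":1}]';  python3 -m crank '[{"tx":0,"ty":0,"tz":0,"twist":10.5,"grip":1},{"tx":0,"ty":0,"tz":0,"twist":10.5,"grip":1},{"tx":0,"ty":0,"tz":0,"twist":5.7,"grip":1}]'
python3 - <<'E'
from ov import *
S=snap('scene','s16.png');T=snap('top','t16.png')
cv2.imwrite('pics/z19.png',np.hstack([zoom(S,115,240,90,80,4),zoom(T,440,245,90,80,4)])[:,:,::-1])
cv2.imwrite('pics/z19b.png',np.vstack([zoom(S,200,220,120,70,6)])[:,:,::-1])
E
```

```text
time: 25.78
tool_pos: [0.4933, -0.2703, -0.0037]
ee_rot: [-3.142, -0.0, 2.997]
wrist_force: [-0.0, -0.0, -1.1]
width: 0.094
time: 26.9
tool_pos: [0.4196, -0.1156, 0.1189]
ee_rot: [3.14, 0.002, 1.9]
wrist_force: [-0.3, 0.2, 1.3]
width: 0.0942
time: 27.28
tool_pos: [0.4196, -0.1159, 0.1188]
ee_rot: [3.14, 0.001, 1.436]
wrist_force: [0.9, -0.1, 0.6]
width: 0.0936
```

View pics/z19.png

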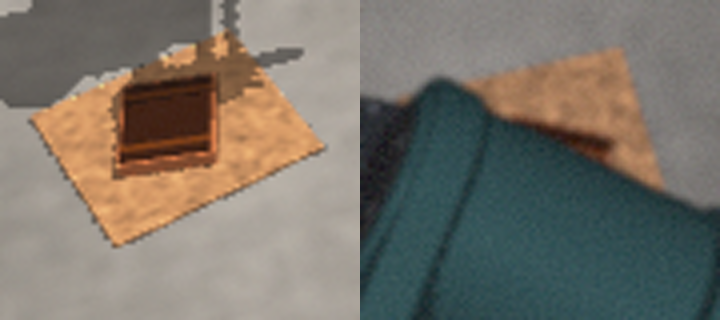

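View pics/t16.png

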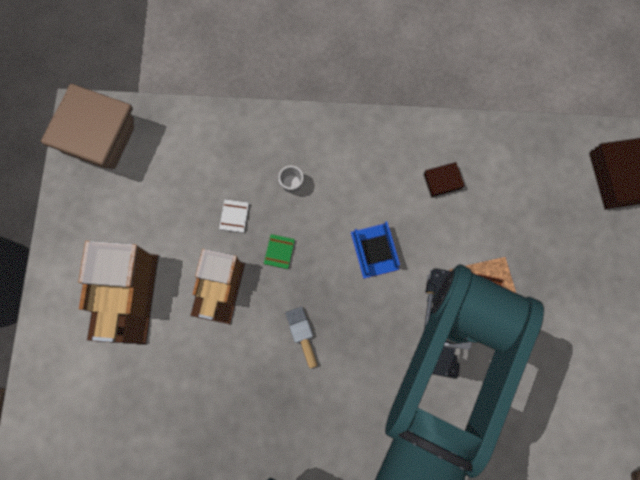

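```bash
python3 -m crank '[{"tx":5,"ty":0,"tz":0,"twist":0,"grip":1},{"tx":5,"ty":0,"tz":0,"twist":0,"grip":1},{"tx":5,"ty":0,"tz":0,"twist":0,"grip":1},{"tx":0,"ty":0,"tz":0,"twist":0,"grip":1},{"tx":0,"ty":0,"tz":0,"twist":0,"grip":1}]'
python3 - <<'E'
from ov import *
S=snap('scene','s17.png');T=snap('top','t17.png')
cv2.imwrite('pics/z20.png',np.hstack([zoom(S,130,250,60,60,6.5),zoom(T,450,255,60,60,6.5)])[:,:,::-1])
E
```

```text
time: 28.0
tool_pos: [0.439, 0.0327, 0.1179]
ee_rot: [3.141, 0.001, 1.441]
wrist_force: [0.3, -0.4, 0.3]
width: 0.0939
```

View pics/z20.png

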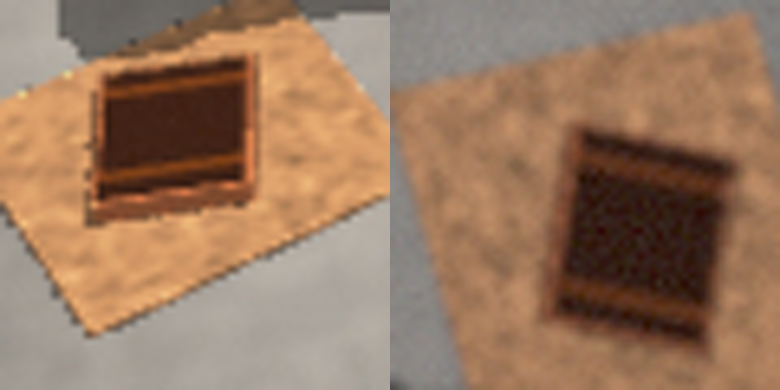

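View pics/t17.png

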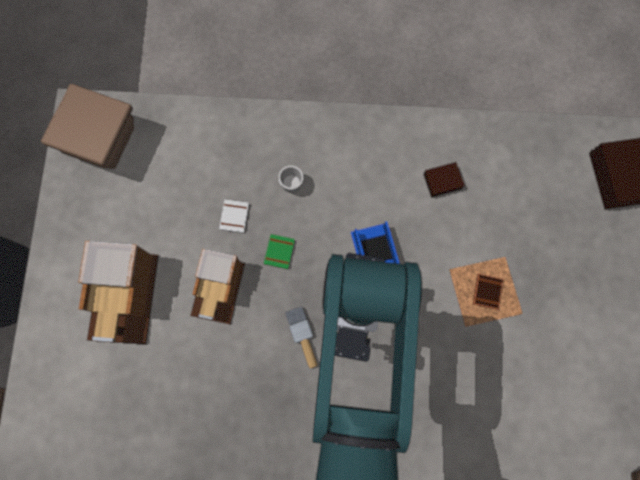

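```bash
cat > fitt.py <<'E'
from fit import *
def tile(tc,sc,T,S,z,x0,nm):
    # tc: x+y+, x+y-, x-y-, x-y+ pixels ; same for sc
    M=[(35,28,z),(35,-28,z),(-35,-28,z),(-35,28,z)]
    oT=[(T,m,u) for m,u in zip(M,tc)]; oS=[(S,m,u) for m,u in zip(M,sc)]
    for o,n in((oT,'T'),(oS,'S')):
        def res(p):
            c,s=np.cos(p[2]),np.sin(p[2]);r=[]
            for v,m,uv in o:
                m=np.array(m)/1e3; r.append(proj(v,[p[0]+c*m[0]-s*m[1],p[1]+s*m[0]+c*m[1],m[2]])[0]-uv)
            return np.array(r).ravel()
        q=least_squares(res,x0); print(nm,n,np.round(q.x[:2]*1e3,1),'yaw',round(np.degrees(q.x[2]),2),np.round(q.fun,1))
if __name__=='__main__':
    t=lambda a,b:(450+(a-390+.5)/6.5-.5,255+(b+.5)/6.5-.5); s=lambda a,b:(130+(a+.5)/6.5-.5,250+(b+.5)/6.5-.5)
    tile([t(583,130),t(737,160),t(706,352),t(555,318)],[s(245,182),s(97,198),s(100,75),s(250,57)],load('t17.png'),load('s17.png'),14,[.5,-.27,-.14],'tile')
E
python3 fitt.py
```

```text
tile T [ 506.9 -276.6] yaw -9.54 [-0.7 -1.5  0.9 -0.6  1.1  1.2 -1.3  0.8]
tile S [ 511.  -271.8] yaw -9.82 [ 0.9  0.  -1.2  1.1 -0.2 -0.4  0.5 -0.9]
```

Run:
```python
from ov import *
T=load('top0.png');S=load('scene0.png')
a=zoom(T,345,215,62,70,6.4);b=zoom(S,235,232,62,70,6.4)
cv2.imwrite('pics/z21.png',np.hstack([a,b])[:,:,::-1])
```

```text
(no output)
```

View pics/z21.png

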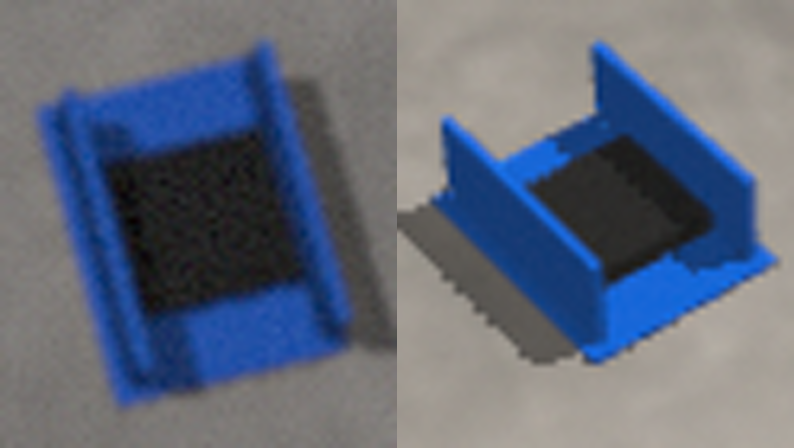

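```bash
python3 go.py 508.5 -272.5 60 81.7
```

```text
pos [439.   31.9 117.7] rpy [1.7997e+02 3.0000e-02 8.2420e+01] q6 0.08 w 94.1 F [-0.5  0.7 -0.4] t 28.1
t xyz cm [-29.26  10.9    5.79] twist 0.72
```

```bash
python3 -m crank '[{"tx":-3,"ty":1,"tz":0,"twist":0.7,"grip":1},{"tx":-4.5,"ty":1.7,"tz":0,"twist":0,"grip":1},{"tx":-4.5,"ty":1.7,"tz":0,"twist":0,"grip":1},{"tx":-4.5,"ty":1.7,"tz":0,"twist":0,"grip":1},{"tx":-4.5,"ty":1.7,"tz":1,"twist":0,"grip":1},{"tx":-4.5,"ty":1.7,"tz":2,"twist":0,"grip":1},{"tx":-3.8,"ty":1.4,"tz":2,"twist":0,"grip":1},{"tx":0,"ty":0,"tz":0.8,"twist":0,"grip":1},{"tx":0,"ty":0,"tz":0,"twist":0,"grip":1},{"tx":0,"ty":0,"tz":0,"twist":0,"grip":1}]'; python3 go.py 508.5 -272.5 -3 81.7
cat > fittray.py <<'E'
from fit import *
t=lambda a,b:(345+(a+.5)/6.4-.5,215+(b+.5)/6.4-.5); s=lambda a,b:(235+(a-397+.5)/6.4-.5,232+(b+.5)/6.4-.5)
oT=[((55,42,6),t(42,105)),((-55,42,6),t(120,407)),((50,34.5,45),t(70,93)),((50,-34.5,45),t(265,45)),((-50,-34.5,45),t(345,320)),((28,-32,14),t(263,132)),((-28,-32,14),t(303,277)),((-28,32,14),t(149,311))]
oS=[((-50,-37,45),s(443,118)),((50,-34.5,45),s(602,266)),((-50,34.5,45),s(597,42)),((50,37,45),s(754,180)),((55,-42,0),s(592,363)),((55,42,6),s(777,261)),((28,32,14),s(713,218))]
def run(o,v,n,free=True):
    def res(p):
        c,s=np.cos(p[2]),np.sin(p[2]);r=[]
        for m,uv in o:
            m=np.array(m)/1e3; r.append(proj(v,[p[0]+c*m[0]-s*m[1],p[1]+s*m[0]+c*m[1],m[2]])[0]-uv)
        return np.array(r).ravel()
    q=least_squares(res,[.588,-.025,.29],loss='soft_l1',f_scale=.7);print(n,np.round(q.x[:2]*1e3,1),round(np.degrees(q.x[2]),2),np.round(res(q.x).reshape(-1,2),1).tolist())
run(oT,T,'T');run(oS,S,'S')
E
python3 fittray.py
```

```text
time: 29.35
tool_pos: [0.5054, -0.2721, 0.0604]
ee_rot: [3.14, 0.0, 1.428]
wrist_force: [-0.4, 0.2, 0.6]
width: 0.0935
pos [ 505.4 -272.1   60.4] rpy [1.7994e+02 2.0000e-02 8.1800e+01] q6 -0.45 w 93.5 F [-0.4  0.2  0.6] t 29.35
t xyz cm [0.01 0.31 6.34] twist 0.1
T [587.1 -26.9] 16.98 [[-0.7, 0.2], [-0.1, 0.1], [0.1, -0.7], [0.2, -0.6], [0.3, 0.4], [0.2, -1.2], [0.8, 0.2], [-3.1, 1.7]]
S [592.7 -22. ] 16.06 [[-0.3, 0.1], [-1.0, -0.0], [0.3, 0.0], [0.4, 0.2], [0.1, 1.0], [0.0, -0.6], [0.1, -0.7]]
```

```bash
python3 -m crank '[{"tx":0,"ty":0.2,"tz":2,"twist":0.1,"grip":1},{"tx":0,"ty":0,"tz":2,"twist":0,"grip":1},{"tx":0,"ty":0,"tz":1,"twist":0,"grip":1},{"tx":0,"ty":0,"tz":0.6,"twist":0,"grip":1},{"tx":0,"ty":0,"tz":0.4,"twist":0,"grip":1},{"tx":0,"ty":0,"tz":0,"twist":0,"grip":1},{"tx":0,"ty":0,"tz":0.2,"twist":0,"grip":1},{"tx":0,"ty":0,"tz":0,"twist":0,"grip":1}]'; python3 go.py 508.5 -272.5 -3 81.7;  python3 - <<'E'
from ov import *
S=snap('scene','s18.png')
cv2.imwrite('pics/z22.png',zoom(S,105,200,110,110,5)[:,:,::-1])
E
```

```text
time: 30.35
tool_pos: [0.5074, -0.273, -0.0024]
ee_rot: [3.141, 0.0, 1.425]
wrist_force: [-0.7, -0.3, -0.3]
width: 0.0938
pos [ 507.4 -273.    -2.4] rpy [1.7998e+02 1.0000e-02 8.1670e+01] q6 -0.45 w 93.8 F [-0.7 -0.3 -0.3] t 30.35
t xyz cm [0.06 0.11 0.06] twist -0.03
```

View pics/z22.png

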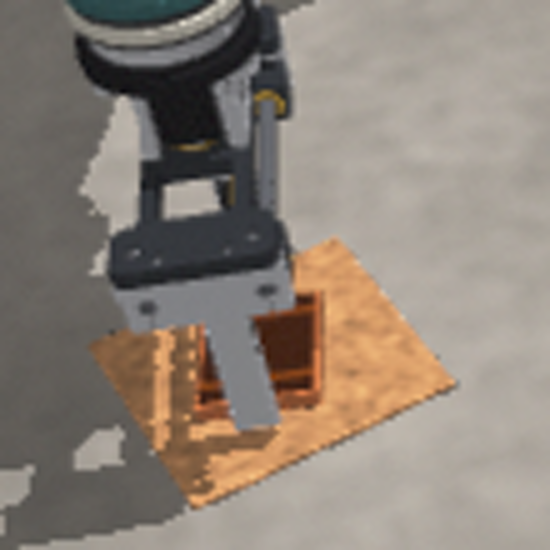

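```bash
python3 -m crank '[{"tx":0,"ty":0,"tz":0.05,"twist":0,"grip":0.8},{"tx":0,"ty":0,"tz":0,"twist":0,"grip":0.72},{"tx":0,"ty":0,"tz":0,"twist":0,"grip":0.6},{"tx":0,"ty":0,"tz":0,"twist":0,"grip":0.5},{"tx":0,"ty":0,"tz":0,"twist":0,"grip":0.2},{"tx":0,"ty":0,"tz":0,"twist":0,"grip":0},{"tx":0,"ty":0,"tz":0,"twist":0,"grip":0}]'; python3 go.py 508.5 -272.5 -3 81.7; python3 -m crank '[{"tx":0,"ty":0,"tz":-0.2,"twist":0,"grip":0},{"tx":0,"ty":0,"tz":-0.5,"twist":0,"grip":0},{"tx":0,"ty":0,"tz":-1,"twist":0,"grip":0},{"tx":0,"ty":0,"tz":-2,"twist":0,"grip":0},{"tx":0,"ty":0,"tz":-2,"twist":0,"grip":0},{"tx":0,"ty":0,"tz":-2,"twist":0,"grip":0},{"tx":0,"ty":0,"tz":0,"twist":0,"grip":0}]';   python3 - <<'E'
from ov import *
S=snap('scene','s19.png')
cv2.imwrite('pics/z23.png',zoom(S,105,180,110,110,5)[:,:,::-1])
E
```

```text
time: 31.28
tool_pos: [0.5073, -0.2729, -0.003]
ee_rot: [3.141, 0.0, 1.425]
wrist_force: [-0.0, 0.3, -0.8]
width: 0.0696
pos [ 507.3 -272.9   -3. ] rpy [1.7999e+02 1.0000e-02 8.1670e+01] q6 -0.45 w 69.6 F [-0.   0.3 -0.8] t 31.275
t xyz cm [0.05 0.11 0.  ] twist -0.03
time: 32.15
tool_pos: [0.5088, -0.2738, 0.0768]
ee_rot: [3.137, 0.002, 1.425]
wrist_force: [-0.4, 0.5, -0.7]
width: 0.0695
```

View pics/z23.png

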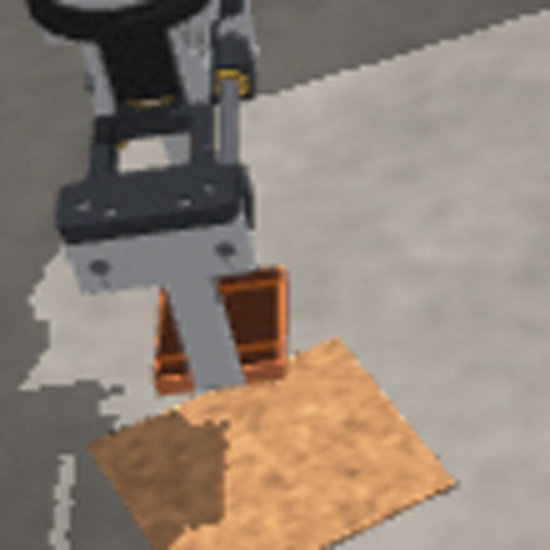

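```bash
python3 -m crank '[{"tx":2,"ty":0.3,"tz":0,"twist":0,"grip":0},{"tx":4,"ty":0.7,"tz":0,"twist":0,"grip":0},{"tx":4.5,"ty":0.7,"tz":0,"twist":0,"grip":0},{"tx":4.5,"ty":0.7,"tz":0,"twist":0,"grip":0},{"tx":4.5,"ty":0.7,"tz":0,"twist":0,"grip":0},{"tx":4,"ty":0.7,"tz":0,"twist":0,"grip":0},{"tx":2.5,"ty":0.5,"tz":0,"twist":0,"grip":0},{"tx":0,"ty":0,"tz":0,"twist":-8.4,"grip":0},{"tx":0,"ty":0,"tz":0,"twist":-8.4,"grip":0},{"tx":0,"ty":0,"tz":0,"twist":-8.5,"grip":0},{"tx":0,"ty":0,"tz":0,"twist":0,"grip":0},{"tx":0,"ty":0,"tz":0,"twist":0,"grip":0}]'; python3 go.py 589 -22.7 58 107
```

```text
time: 33.7
tool_pos: [0.5869, -0.021, 0.0732]
ee_rot: [-3.14, -0.001, 1.866]
wrist_force: [-0.0, -0.8, -1.6]
width: 0.0693
pos [586.9 -21.   73.2] rpy [-1.7993e+02 -4.0000e-02  1.0689e+02] q6 -0.43 w 69.3 F [-0.  -0.8 -1.6] t 33.7
t xyz cm [-0.22  0.15  1.52] twist -0.11
```

```bash
python3 -m crank '[{"tx":-0.2,"ty":0.1,"tz":0.8,"twist":0,"grip":0},{"tx":0,"ty":0,"tz":0.7,"twist":0,"grip":0},{"tx":0,"ty":0,"tz":0,"twist":0,"grip":0},{"tx":0,"ty":0,"tz":0,"twist":0,"grip":0}]'; python3 go.py 589 -22.7 58 107
python3 - <<'E'
from ov import *
S=snap('scene','s20.png');T=snap('top','t20.png')
cv2.imwrite('pics/z24.png',np.hstack([zoom(S,230,205,66,100,6),zoom(T,345,200,66,100,6)])[:,:,::-1])
E
```

```text
time: 34.2
tool_pos: [0.589, -0.0235, 0.0589]
ee_rot: [-3.141, -0.0, 1.867]
wrist_force: [1.1, -0.6, -1.0]
width: 0.0694
pos [589.  -23.5  58.9] rpy [-179.99   -0.    106.96] q6 -0.43 w 69.4 F [ 1.1 -0.6 -1. ] t 34.2
t xyz cm [0.07 0.02 0.09] twist -0.04
```

View pics/z24.png

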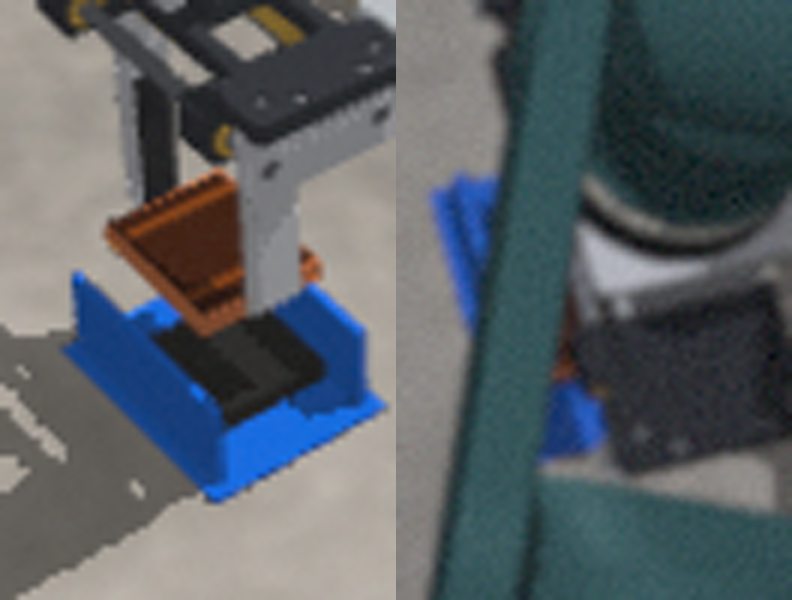

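Run:
```python
from fit import *
S=load('s20.png');s=lambda a,b:(230+(a+.5)/6-.5,205+(b+.5)/6-.5)
o=[((-35,-28,76),s(107,229)),((-35,28,76),s(222,171)),((35,28,76),s(321,258)),((35,-28,76),s(202,320))]
for zs in(0,-3,3):
    def res(p):
        c,q=np.cos(p[2]),np.sin(p[2]);r=[]
        for m,uv in o:
            m=np.array(m)/1e3; r.append(proj(S,[p[0]+c*m[0]-q*m[1],p[1]+q*m[0]+c*m[1],m[2]+zs/1e3])[0]-uv)
        return np.array(r).ravel()
    q=least_squares(res,[.59,-.02,.29]);print(zs,np.round(q.x[:2]*1e3,1),round(np.degrees(q.x[2]),2),np.round(q.fun,1))
from ov import *
im=zoom(S,215,190,95,95,6)
tr=[.5927,-.022,np.radians(16.06)]
for b,c in(((-50,50,32,37,6,45),(255,255,0)),((-50,50,-37,-32,6,45),(255,255,0)),((-28,28,-32,32,6,14),(255,0,0)),((-55,55,-42,42,0,6),(0,255,0))): draw(im,S,box(*b,tr),np.array((215,190)),6,c)
draw(im,S,box(-35,35,-28,28,66,76,[q.x[0],q.x[1],q.x[2]]),np.array((215,190)),6,(255,255,255))
cv2.imwrite('pics/o3.png',im[:,:,::-1])
```

```text
0 [591.9 -22. ] 16.45 [-0.6 -0.6 -0.1 -0.4  0.4  0.5  0.3  0.4]
-3 [588.7 -21.1] 16.46 [-0.5 -0.6 -0.1 -0.4  0.3  0.5  0.3  0.4]
3 [595.1 -22.9] 16.43 [-0.7 -0.6 -0.1 -0.5  0.5  0.5  0.3  0.5]
```

View pics/o3.png

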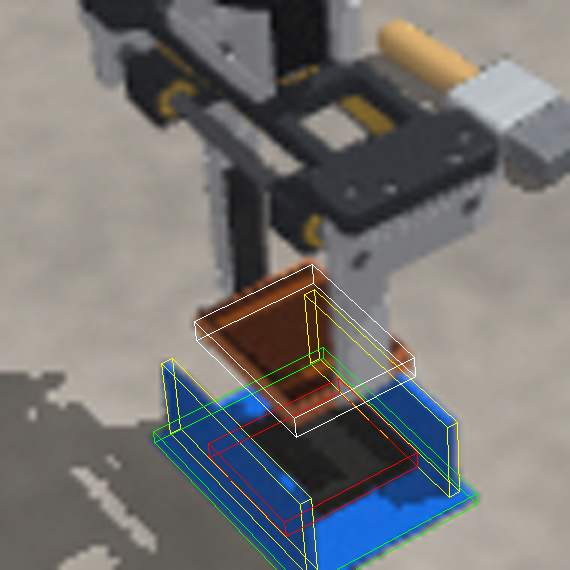

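In the scene view the held tile fits at (591.9, −22.0, 16.5°), against the carrier at (592.7, −22.0, 16.1°). That agrees within 1 mm, so I'll lower it slowly.

```bash
python3 -m crank '[{"tx":0,"ty":0.05,"tz":0.8,"twist":0,"grip":0},{"tx":0,"ty":0,"tz":0.8,"twist":0,"grip":0},{"tx":0,"ty":0,"tz":0.5,"twist":0,"grip":0},{"tx":0,"ty":0,"tz":0.4,"twist":0,"grip":0},{"tx":0,"ty":0,"tz":0,"twist":0,"grip":0},{"tx":0,"ty":0,"tz":0,"twist":0,"grip":0}]'; python3 -m crank '[{"tx":0,"ty":0,"tz":0.5,"twist":0,"grip":0},{"tx":0,"ty":0,"tz":0.5,"twist":0,"grip":0},{"tx":0,"ty":0,"tz":0,"twist":0,"grip":0}]'
python3 - <<'E'
from ov import *
S=snap('scene','s21.png')
cv2.imwrite('pics/z25.png',zoom(S,230,205,80,100,6)[:,:,::-1])
E
```

```text
time: 35.05
tool_pos: [0.5897, -0.0233, 0.0342]
ee_rot: [3.141, 0.0, 1.867]
wrist_force: [0.9, -0.2, -0.9]
width: 0.0695
time: 35.42
tool_pos: [0.5889, -0.0232, 0.0231]
ee_rot: [-3.14, -0.001, 1.867]
wrist_force: [-0.6, 1.2, -0.4]
width: 0.0694
```

View pics/z25.png

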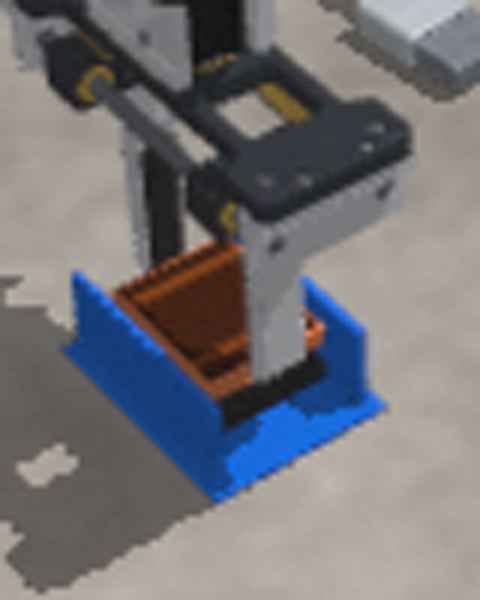

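The tile is between the walls and free. I'll go on down to contact.

```bash
python3 -m crank '[{"tx":0,"ty":0,"tz":0.4,"twist":0,"grip":0},{"tx":0,"ty":0,"tz":0.4,"twist":0,"grip":0},{"tx":0,"ty":0,"tz":0.3,"twist":0,"grip":0},{"tx":0,"ty":0,"tz":0,"twist":0,"grip":0},{"tx":0,"ty":0,"tz":0,"twist":0,"grip":0}]'; python3 -m crank '[{"tx":0,"ty":0,"tz":0.2,"twist":0,"grip":0},{"tx":0,"ty":0,"tz":0,"twist":0,"grip":0}]'; python3 -m crank '[{"tx":0,"ty":0,"tz":0.15,"twist":0,"grip":0},{"tx":0,"ty":0,"tz":0,"twist":0,"grip":0}]'; python3 -m crank '[{"tx":0,"ty":0,"tz":0.1,"twist":0,"grip":0},{"tx":0,"ty":0,"tz":0,"twist":0,"grip":0}]'
```

```text
time: 36.1
tool_pos: [0.5896, -0.0233, 0.013]
ee_rot: [3.141, 0.0, 1.867]
wrist_force: [0.6, 0.3, 0.2]
width: 0.07
time: 36.35
tool_pos: [0.5894, -0.0233, 0.0108]
ee_rot: [-3.141, -0.0, 1.867]
wrist_force: [-0.3, -0.1, -1.2]
width: 0.0698
time: 36.6
tool_pos: [0.5894, -0.0233, 0.0093]
ee_rot: [-3.141, -0.0, 1.867]
wrist_force: [-0.6, 0.1, -0.7]
width: 0.0696
time: 36.85
tool_pos: [0.5894, -0.0233, 0.0084]
ee_rot: [-3.141, 0.0, 1.867]
wrist_force: [-0.5, 0.2, -1.2]
width: 0.0696
```

```bash
python3 -m crank '[{"tx":0,"ty":0,"tz":0.1,"twist":0,"grip":0},{"tx":0,"ty":0,"tz":0,"twist":0,"grip":0}]'; python3 -m crank '[{"tx":0,"ty":0,"tz":0.1,"twist":0,"grip":0},{"tx":0,"ty":0,"tz":0,"twist":0,"grip":0}]'; python3 -m crank '[{"tx":0,"ty":0,"tz":0.05,"twist":0,"grip":0},{"tx":0,"ty":0,"tz":0,"twist":0,"grip":0}]'
python3 - <<'E'
from ov import *
S=snap('scene','s22.png')
cv2.imwrite('pics/z26.png',zoom(S,230,205,80,100,6)[:,:,::-1])
E
```

```text
time: 37.1
tool_pos: [0.5894, -0.0233, 0.0073]
ee_rot: [-3.141, 0.0, 1.867]
wrist_force: [-0.2, 0.4, -0.0]
width: 0.0693
time: 37.35
tool_pos: [0.5896, -0.0233, 0.007]
ee_rot: [3.141, 0.0, 1.867]
wrist_force: [-0.6, -0.9, 2.3]
width: 0.0696
time: 37.6
tool_pos: [0.5896, -0.0233, 0.007]
ee_rot: [3.141, 0.0, 1.867]
wrist_force: [-2.7, 0.9, 5.1]
width: 0.0695
```

View pics/z26.png

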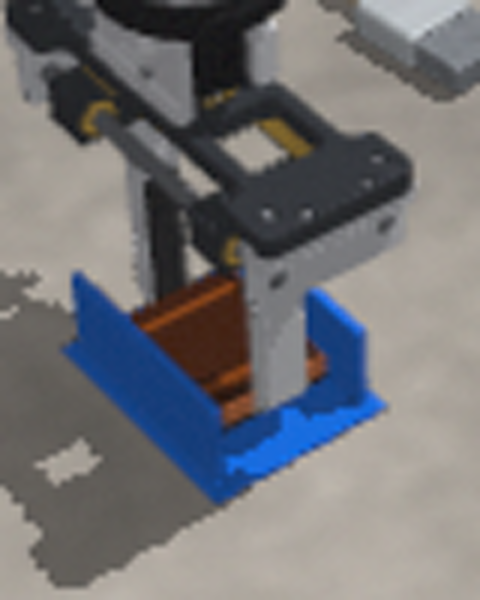

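```bash
python3 -m crank '[{"tx":0,"ty":0,"tz":-0.1,"twist":0,"grip":0},{"tx":0,"ty":0,"tz":0,"twist":0,"grip":0.8},{"tx":0,"ty":0,"tz":0,"twist":0,"grip":0.95},{"tx":0,"ty":0,"tz":0,"twist":0,"grip":0.95},{"tx":0,"ty":0,"tz":0,"twist":0,"grip":0.95},{"tx":0,"ty":0,"tz":-1,"twist":0,"grip":0.95},{"tx":0,"ty":0,"tz":-3,"twist":0,"grip":0.95},{"tx":0,"ty":0,"tz":-5,"twist":0,"grip":0.95},{"tx":0,"ty":0,"tz":-5,"twist":0,"grip":0.95},{"tx":-5,"ty":-5,"tz":0,"twist":0,"grip":0.95},{"tx":-5,"ty":-5,"tz":0,"twist":0,"grip":0.95},{"tx":-5,"ty":-5,"tz":0,"twist":0,"grip":0.95}]'; python3 -m crank '[{"tx":-5,"ty":-2,"tz":0,"twist":0,"grip":0.95},{"tx":-5,"ty":0,"tz":0,"twist":0,"grip":0.95},{"tx":0,"ty":0,"tz":0,"twist":0,"grip":0.95},{"tx":0,"ty":0,"tz":0,"twist":0,"grip":0.95}]'
python3 - <<'E'
from ov import *
S=snap('scene','s23.png');T=snap('top','t23.png')
cv2.imwrite('pics/z27.png',np.hstack([zoom(T,345,215,62,70,6.4),zoom(S,235,232,62,70,6.4)])[:,:,::-1])
E
```

```text
time: 39.15
tool_pos: [0.5008, -0.1902, 0.1483]
ee_rot: [3.14, 0.002, 1.868]
wrist_force: [0.8, -0.0, 0.3]
width: 0.0895
time: 39.65
tool_pos: [0.5114, -0.2899, 0.1473]
ee_rot: [3.141, -0.0, 1.867]
wrist_force: [0.4, 0.2, 0.1]
width: 0.089
```

View pics/z27.png

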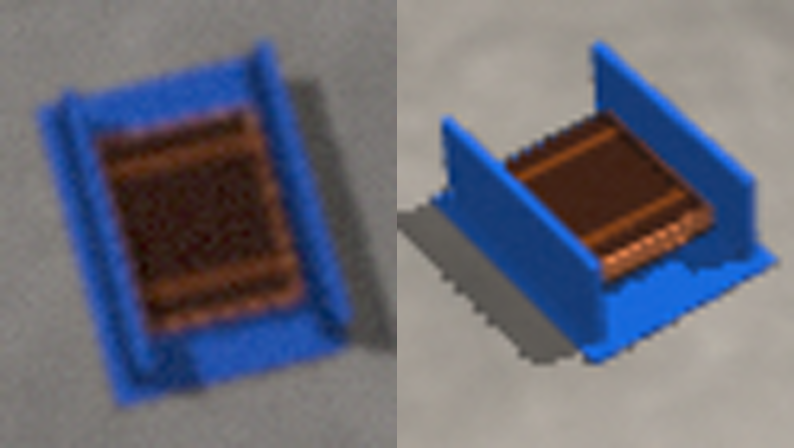

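View pics/t23.png

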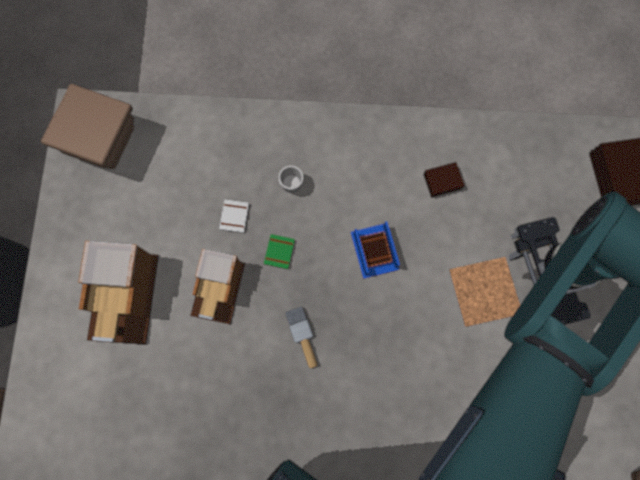

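Run:
```python
from fit import *
from ov import *
t=lambda a,b:(345+(a+.5)/6.4-.5,215+(b+.5)/6.4-.5); s=lambda a,b:(235+(a-397+.5)/6.4-.5,232+(b+.5)/6.4-.5)
T=load('t23.png');S=load('s23.png')
for v,o,n in((T,[((35,28,24),t(100,138)),((35,-28,24),t(250,106)),((-35,-28,24),t(300,294)),((-35,28,24),t(149,322))],'T'),(S,[((-35,28,24),s(609,112)),((35,28,24),s(710,203)),((35,28,14),s(712,220))],'S')):
    def res(p):
        c,q=np.cos(p[2]),np.sin(p[2]);r=[]
        for m,uv in o:
            m=np.array(m)/1e3; r.append(proj(v,[p[0]+c*m[0]-q*m[1],p[1]+q*m[0]+c*m[1],m[2]])[0]-uv)
        return np.array(r).ravel()
    q=least_squares(res,[.59,-.02,.29]);print(n,np.round(q.x[:2]*1e3,1),round(np.degrees(q.x[2]),2),np.round(q.fun,1))
ims=[]
for v,off,tr in((T,(345,215),[.5871,-.0269,np.radians(16.98)]),(S,(235,232),[.5927,-.022,np.radians(16.06)])):
    im=zoom(v,off[0],off[1],62,70,6.4)
    draw(im,v,box(-35,35,-28,28,14,24,tr),np.array(off),6.4,(255,255,255)); draw(im,v,box(-50,50,32,37,6,45,tr),np.array(off),6.4,(255,255,0));draw(im,v,box(-50,50,-37,-32,6,45,tr),np.array(off),6.4,(255,255,0)); ims.append(im)
cv2.imwrite('pics/o4.png',np.hstack(ims)[:,:,::-1])
```

```text
T [588.1 -26.6] 15.54 [-0.6 -0.5  0.6 -0.9  0.6  0.1 -0.6  1.2]
S [590.2 -22.3] 16.6 [-0.5 -0.9  0.3  0.3  0.1  0.6]
```

View pics/o4.png

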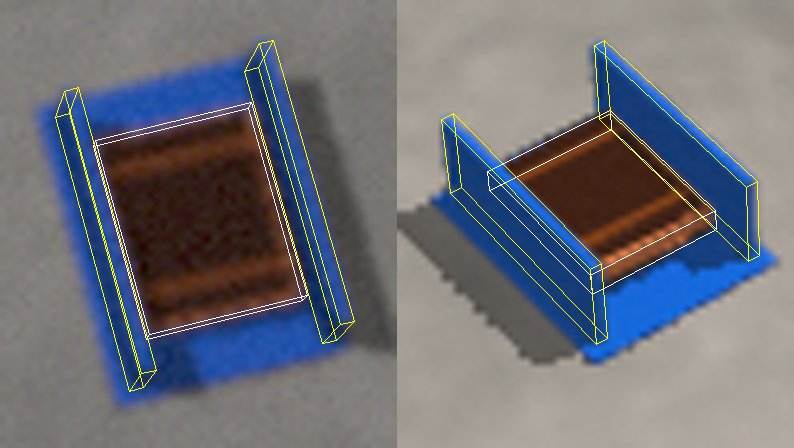

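The tile lies flat between the walls. Its offset from the carrier's centre is about +1 mm in x in the top view and −2.5 mm in the scene view. Handing in.

```bash
python3 -c "
from bench import ticket
print(ticket.close_job())"
```

```text
the job is handed in; nothing more can be done
None
```

The glazed tile is in the blue carrier, flat on the rest between the walls, and I handed the job in at about 40 s on the robot's clock.

**What I did:** I dragged the tile with the closed fingers to the steel lip and lifted it level by its sides. I laid it on the mat, let go, took it again by its ends and lowered it into the carrier until it touched.

**Last checks:**
- **Centring:** the tile is within about 1–2.5 mm of the carrier's centre. The views disagree on which way it is off along its length: +1 mm from the top, −2.5 mm from the scene camera. The fitted angle differs by 0.5–1.5 degrees.
- **Clearance:** the gripper is open and well away from the carrier. The other objects look unmoved in the last picture.
- **Forces:** the wrist force readings stayed under 10 N.

**What disagreed:**
- **Fingertip height:** the fingertips touched 20 mm higher than the tool position and the stated fingertip length imply. I used the height felt on the tile instead, and it predicted the contacts on the mat and the rest to within 0.5 mm.
- **Camera positions:** the two cameras put the same objects about 4–9 mm apart. I aligned the tile to the carrier within one picture to avoid that error.
- **Hand movement:** after the drag I moved the open hand the wrong way. It passed over the larger look-alike rack without touching it.

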